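Pick a boxed part from the drawer and complete the order carton

ROBOT

A 6-joint arm with a two-finger parallel gripper is mounted at the origin on the work surface. World frame = base frame: x ahead of the robot, y to its left, z up, the work surface at z = 0. Lengths are in m, angles in rad, forces in N, time in s.
With the tool pointing down it reaches from about 0.25 to 0.725 m from the base axis. Payload 4 kg.
Tool frame: the origin (TCP) lies at the very end of the fingers, on their centre line; the grasp point (between the pads) lies 19 mm behind it; y points along the fingers, z is the direction in which the jaws open and shut, and the axes are right-handed (so a half turn about y gives the same grasp; the last joint's range is limited). The gripper opens to 85 mm and grips with 20 to 120 N. Pads are 22 mm wide; open, the fingers measure 114 mm over their backs; the gripper's body (76 mm by 85 mm) begins 54 mm behind the grasp point. The pads swing forward as they close: fully open they stand 13 mm farther back than shut.
Start: joints at [1.178, 0.241, 0.005, 1.335, 0, 1.571], TCP at [0.191, 0.462, 0.231] pointing down, gripper open.
Joint ranges: [-2.72, 2.72], [-1.05, 1.87], [-1.09, 1.28], [-1.99, 2.15], [-1.42, 1.44], [-3.14, 3.14]. Speed limits (rad/s): [2.79, 2.79, 3.14, 3.14, 3.14, 3.14].

INTERFACE

Orientations are given as a unit quaternion [x, y, z, w].
In Python, from workcell import bot gives the robot as it stands. The module is installed in compiled form; this text tells all that it offers.
- The arm moves only by the tool move_arm, never from a script. Its argument "increments" is a list of rows, each an object with "grip": the closure, from 0 (fully open) to 1 (shut); "linear": the shift along the tool's x, y, z scaled (see below), a list of three; "twist": the turn about the tool's y scaled (see below). A call has exactly 5 rows; each row shifts and turns the pose as measured when the row begins, along the tool's axes as they then stand; what a row does not reach is not made up. The controller multiplies each number of a shift by 0.2 m and each number of a turn by 2 rad. A row lasts 1/10 s, in which the tool goes at most 50 mm and 8.59 degrees, less where a joint would pass 70% of its speed; a pose out of reach is approached as far as the arm can. A call with a number of a shift or a turn outside -1 to 1 is refused whole. A call with a gripper value outside its range is refused whole. The fingers move at their own pace and stop on an object; the grip force is fixed at half the most. Time passes only in rows, so rows that do not move let the fingers close, or fill a call up. It gives the time, the measured TCP pose, the force and the opening at its end, in the units of the state.
- bot.get_obs(): the state, without advancing time (a new reading comes with each control period).
- bot.camera(name): name is "scene" or "top"; returns (picture, depth): 480x640x3 uint8, blue, green, red; 480x640 float32, m along the optical axis (not along the pixel's ray), 0 where there is no reading.
- bot.camera_params(name): a dict with "camera_matrix" (3x3 intrinsics, pixels), "rvec" (rotation vector, rad) and "tvec" (3), from world to camera coordinates, as OpenCV has them. Camera axes: x right, y down, z forward; pixel columns grow to the right and rows downward; lengths in m; the calibration is good to about 2 mm. A picture is of the moment at which its call begins. camera_params takes no time and is no camera call.
- bot.job_done(): hands the job in, once; it reports no verdict.
The state is a dict: "clock": time; "joint_pos": joint angles; "joint_vel": joint speeds; "tau": joint torques, N m; "eef_pos": TCP position; "tool_rot": TCP orientation; "ft_force": force on the tool from outside, world axes, zero at the start; "ft_torque": the same for the moment, N m; "grip_width": finger opening in m.
Only numpy, scipy, OpenCV 4.12 (cv2) and the standard library are available. Lean on these libraries where they do the work, as an engineer would, in place of code of your own. Each camera call takes 0.05 s, during which the arm holds its last target. There are 200 camera calls.

TASK

Pull the parts drawer out to its stop and leave it open, then take out the tall cardboard box and stand it upright on the bench so that you can take hold of it the other way round. Then lower it in your grip, without dropping it, into the gap between the two tall boxes in the shallow carton, upright on the carton's floor, and let go. Leave the other stock in the drawer and in the carton in place, and do not disturb the tape roll or the jar.

Things in the scene. Friction and masses are not known exactly. Their poses are not given: they have to be found in the camera images.
- drawer (a joint): Travel of the cabinet's only drawer in m: 0 shut, 0.160 fully out at its stop (it starts between 0 and 0.010). It slides with about 2 N of friction plus light damping, stays where it is left, and moves along the cabinet's own -x direction.
- drawer_handle (a point): Centre of the drawer's bar handle: a horizontal steel bar 10 mm thick and 100 mm long along the cabinet's y, standing 35 mm off the drawer front (30 mm free behind it), 80 mm above the bench. It moves with the drawer. Axes as the cabinet's: x points into the cabinet, z up.
- cabinet_front (a point): Grey steel small-parts cabinet, fixed to the bench, 200 mm deep (x), 214 mm wide (y), 110 mm high; this point is the middle of the lower front edge of its case, on the bench, x pointing into the cabinet. It faces its own -x, towards the robot, turned by up to some 12 degrees. Its one drawer has a front 12 mm thick whose top edge is 98 mm above the bench.
- drawer_floor (a point): Centre of the drawer's inner floor, 20 mm above the bench; moves with the drawer, axes as the cabinet's. The drawer has three lanes side by side along x, 165 mm long, 56 to 58 mm wide, centred at y = -61, 0 and +61 mm, between steel walls 88 mm above the bench. Each holds one thing; which is where varies. Fully out, the lanes are open above except their last 15 mm.
- box_centre (a point): Centre (half-way up) of the box to pack: the tallest thing in the drawer, plain closed cardboard, 58 (its x) x 44 (its y) x 70 mm high, 0.13 to 0.27 kg. It starts upright, its length along a lane, some 6 mm from the lane walls, 30 mm or more from the lane's ends. The walls are nearly as high as the box: there it can be taken only by its end faces, 58 mm apart.
- carton: Shallow open cardboard carton, fixed to the bench, 202 mm long (x, along the row of boxes) by 62 mm wide (y) outside, walls 4 mm thick, 36 mm high; origin at the centre of its underside. Between it and the drawer the bench is always clear, around the point x = 0.46 m, y = -0.09 m of the robot's base frame.
- gap (a point): Centre of the free gap in the middle of the carton, on its inner floor, 4 mm above the bench; axes as the carton's. The gap is 68 mm long in x, between two tall boxes, and 54 mm wide in y, between the low walls. The box fits only with its 58 mm length along x: no room for fingers at its ends then, but room at its long sides (44 mm apart), above the walls.
- tallA_centre (a point): Centre of the white tall box already packed at the carton's -x end: 64 x 50 mm, 86 mm high, loose, 0.45 kg.
- tallB_centre (a point): Centre of the brown tall box already packed at the carton's +x end: 60 x 50 mm, 90 mm high, loose, 0.45 kg.
- flatbox_centre (a point): Centre of a flat cardboard box, 58 x 44 mm, 28 mm high, in another lane of the drawer; stays there.
- can_centre (a point): Centre of a small round can, 42 mm across and 58 mm high, in another lane of the drawer; stays there.
- tape: Roll of tape lying flat on the bench, 90 mm across, 48 mm high; origin at the centre of its underside; leave alone.
- jar: Jar standing on the bench, 60 mm across, 75 mm high; origin at the centre of its underside; leave alone.
Things that resemble listed ones, but are neither listed nor needed, are in the scene too. What is shaped like the carton but red is not meant.

How it is judged:
By the outcome, as a careful person would: the job done as asked, in the order asked, and still so for the second after the job is handed in, with the robot touching nothing.
It also fails if it takes over 70 s, if anything falls off the work surface, if the arm or the gripper's body presses on something with over 40 N, if the wrist force passes 120 N, or if a joint passes its speed limit or range.

## Working session

There is one attempt and no reset: what is moved stays moved. The work goes in short steps, Python scripts to look and compute and a tool call to move; the robot and the scene stay as the last step left them, time stands still between calls to the robot, and variables do not carry over. Pictures are saved under pics/ and viewed, about 8 in all and at most 12, crops included, and the job is handed in when it is done.

Besides the shell and the picture viewer there is one more tool, called after "Request:" in YAML: its name, and indented under it one key for each argument. move_arm: Moves the arm, as the interface text tells. Its arguments: {"type":"object","properties":{"increments":{"type":"array"}},"required":["increments"]}

```bash
mkdir -p pics; ls; cat > h.py <<'E'
import numpy as np, cv2
from workcell import bot
def cam(n):
    p=bot.camera_params(n);K=np.array(p["camera_matrix"]);R=cv2.Rodrigues(np.array(p["rvec"],float))[0];t=np.array(p["tvec"],float).ravel()
    return K,R,t
def cloud(n,d):
    K,R,t=cam(n);v,u=np.mgrid[0:480,0:640]
    c=np.stack([(u-K[0,2])/K[0,0]*d,(v-K[1,2])/K[1,1]*d,d],-1)
    return (c-t)@R
def ray(n,uv,z):
    K,R,t=cam(n);o=-R.T@t;d=R.T@np.linalg.inv(K)@np.array([uv[0],uv[1],1.])
    return o+d*(z-o[2])/d[2]
E
python3 - <<'E'
from h import *
o=bot.get_obs();print({k:np.round(v,3) for k,v in o.items()})
for n in("scene","top"):
    i,d=bot.camera(n);cv2.imwrite(f"pics/{n}0.png",i);np.save(f"{n}0.npy",d)
    K,R,t=cam(n);print(n,-R.T@t,R[2],K[0,0])
E
```

```text
pics
{'clock': np.float64(0.0), 'joint_pos': array([ 1.178,  0.241,  0.004,  1.335, -0.   ,  1.571]), 'joint_vel': array([ 0.001, -0.001,  0.001,  0.   , -0.001, -0.   ]), 'tau': array([ 1.0000e-03, -3.7232e+01,  2.5241e+01,  1.7000e-02,  0.0000e+00,
        0.0000e+00]), 'eef_pos': array([0.191, 0.461, 0.23 ]), 'tool_rot': array([ 0.694, -0.138,  0.138, -0.693]), 'ft_force': array([ 0.809, -0.543,  0.294]), 'ft_torque': array([ 0.018, -0.064,  0.011]), 'grip_width': np.float64(0.085)}
scene [ 1.09927552 -0.67008672  1.0877122 ] [-0.42383435  0.48287336 -0.7662883 ] 527.2538999435054
top [ 0.23911884 -0.0164167   1.73132747] [ 0.18323609 -0.00808783 -0.98303567] 611.2632005740804
```

View pics/top0.png

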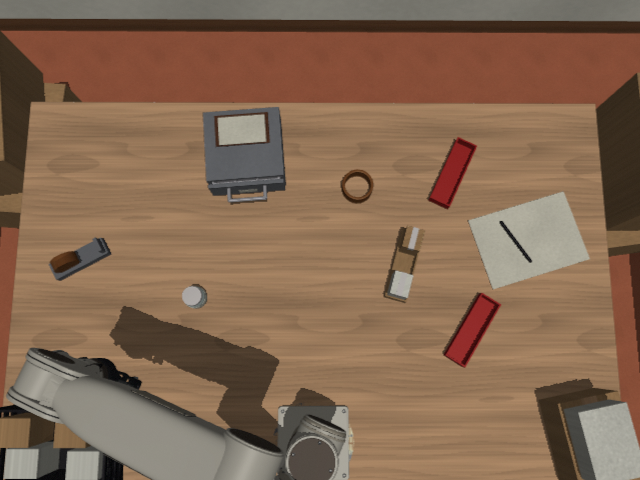

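View pics/scene0.png

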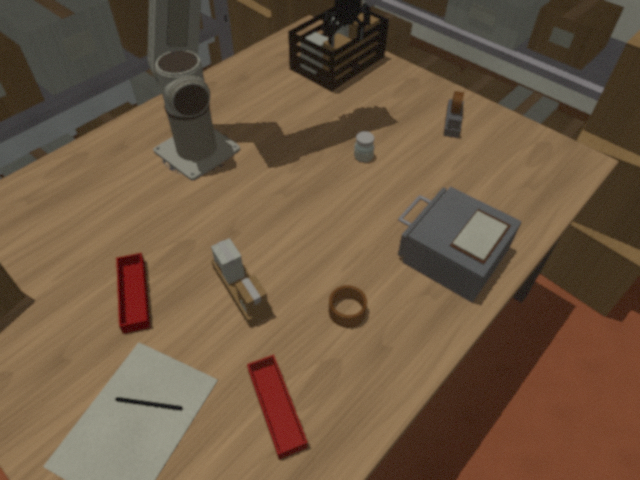

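The top view shows the cabinet at about (245,150) with its handle at (247,198). The tan carton is at (404,263), with the white box at (400,285) and the brown one at (411,238). The tape is at (357,186) and the jar at (195,296); the red cartons are decoys. Next I measure from the depth.

```bash
python3 - <<'E'
from h import *
def rect(P):
    r=cv2.minAreaRect((P[:,:2]*1000).astype(np.float32)); return np.round(r[0],1),np.round(r[1],1),round(r[2],1)
for n in("top","scene"):
    d=np.load(n+"0.npy");W=cloud(n,d);x,y,z=W[...,0],W[...,1],W[...,2]
    ok=d>0
    def sel(name,x0,x1,y0,y1,z0,z1):
        m=(ok&(x>x0)&(x<x1)&(y>y0)&(y<y1)&(z>z0)&(z<z1)).astype(np.uint8)
        nn,l,s,c=cv2.connectedComponentsWithStats(m,connectivity=8)
        for i in range(1,nn):
            if s[i,4]>12:
                P=W[l==i];print(n,name,s[i,4],rect(P),"z",np.round(np.median(P[:,2]),4),"mean",np.round(P.mean(0),3),"px",c[i].round(0))
    print(n,"bench z",np.median(z[ok&(abs(x-.46)<.03)&(abs(y+.09)<.03)]))
    sel("cab",.5,1.1,0,.5,.105,.116)
    sel("handle",.5,.8,0,.4,.05,.100)
    sel("tall",.3,.7,-.4,-.1,.08,.097)
    sel("carton",.3,.7,-.4,-.1,.015,.1)
    sel("tape",.6,.9,-.2,0,.04,.055)
    sel("jar",.3,.6,.15,.4,.06,.085)
E
```

```text
top bench z -0.0007621000060566748
top cab 4123 (array([810. , 199.7]), array([203.5, 214.1]), 4.8) z 0.1106 mean [0.805 0.199 0.111] px [242. 145.]
top handle 878 (array([688.4, 189.1]), array([ 73.4, 213.2]), 4.9) z 0.0853 mean [0.69  0.19  0.083] px [246. 188.]
top tall 338 (array([ 546. , -269.4]), array([50.7, 63.3]), 73.2) z 0.0919 mean [ 0.545 -0.269  0.091] px [412. 238.]
top tall 437 (array([ 420.8, -234.9]), array([50.5, 65.9]), 74.9) z 0.0891 mean [ 0.42  -0.234  0.089] px [401. 284.]
top carton 132 (array([ 678. , -134.8]), array([22.7, 69.4]), 19.1) z 0.0427 mean [ 0.674 -0.132  0.038] px [360. 197.]
top carton 106 (array([ 674.6, -363.4]), array([63.1, 34.1]), 69.9) z 0.0317 mean [ 0.667 -0.362  0.03 ] px [440. 200.]
top carton 1297 (array([ 481. , -253.3]), array([ 67.7, 202.1]), 75.2) z 0.0875 mean [ 0.476 -0.247  0.073] px [404. 264.]
top tape 253 (array([ 709.7, -122.6]), array([87.8, 89.2]), 47.8) z 0.0465 mean [ 0.709 -0.123  0.047] px [357. 185.]
top jar 313 (array([390.5, 332.1]), array([51.6, 51.7]), 88.0) z 0.0743 mean [0.39  0.332 0.074] px [191. 296.]
scene 
[... 409 characters left out ...]
[ 548.3, -274.6]), array([50.8, 62.5]), 73.7) z 0.0933 mean [ 0.551 -0.277  0.092] px [251. 290.]
scene carton 2256 (array([ 485.4, -256.7]), array([ 63.3, 204.6]), 74.4) z 0.0772 mean [ 0.499 -0.266  0.067] px [240. 281.]
scene carton 217 (array([ 681.7, -136.8]), array([24.7, 71.7]), 10.2) z 0.0432 mean [ 0.68  -0.131  0.038] px [336. 296.]
scene carton 211 (array([ 674.7, -367.3]), array([62.3, 28.8]), 67.8) z 0.0317 mean [ 0.669 -0.364  0.03 ] px [261. 362.]
scene tape 419 (array([ 713. , -127.3]), array([88. , 90.2]), 41.5) z 0.0467 mean [ 0.713 -0.129  0.046] px [348. 302.]
scene jar 221 (array([393.6, 326.3]), array([51. , 56.2]), 26.4) z 0.0731 mean [0.396 0.324 0.072] px [365. 139.]
```

```bash
cat >> h.py <<'E'
from scipy.spatial.transform import Rotation as Ro
import math
def state():
    o=bot.get_obs();R=Ro.from_quat(o["tool_rot"]).as_matrix()
    yaw=math.degrees(math.atan2(R[1,2],R[0,2]))
    print("t",round(float(o["clock"]),2),"tcp",np.round(o["eef_pos"],4),"jawyaw",round(yaw,2),"q",np.round(o["joint_pos"],2),"F",np.round(o["ft_force"],1),"w",round(float(o["grip_width"]),4))
    return o,R,yaw
def go(p,yaw_t=None):
    """units needed to get to p (world) and jaw yaw (mod 180), shift given in axes after the turn"""
    o,R,yaw=state();tw=0
    if yaw_t is not None:
        dy=(yaw_t-yaw+90)%180-90
        tw=-math.radians(dy); R=R@Ro.from_rotvec([0,tw,0]).as_matrix()
        print("turn deg",round(dy,2),"twist total",round(tw/2,4))
    print("shift total (units)",np.round(R.T@(np.array(p)-o["eef_pos"])/.2,4))
E
python3 - <<'E'
from h import *
o,R,yaw=state();print(R.round(3))
a=math.radians(4.85);X=np.array([math.cos(a),math.sin(a)]);Y=np.array([-X[1],X[0]])
for n,c in(("top",(.810,.1997)),("scene",(.8124,.1947))):
    W=cloud(n,np.load(n+"0.npy"));D=W[...,:2]-np.array(c);u=D@X+.1;v=D@Y;z=W[...,2]
    m=(abs(v)<.06)&(z>.07)&(z<.1)&(u<-.03)&(u>-.09)
    print(n,"handle cab frame",m.sum(),u[m].min(),np.median(u[m]),u[m].max(),v[m].min(),v[m].max(),np.median(z[m]),"world",np.array(c)+X*(np.median(u[m])-.1)+Y*(v[m].min()+v[m].max())/2)
    m=(abs(v)<.1)&(z>.09)&(z<.104)&(u<-.002)&(u>-.03)
    print("front top edge",m.sum(),u[m].min(),u[m].max())
go([.663,.184,.16],4.9)
E
```

```text
t 0.1 tcp [0.1912 0.4614 0.2305] jawyaw 67.49 q [ 1.18  0.24  0.    1.34 -0.    1.57] F [ 0.1  0.6 -0. ] w 0.0853
[[ 0.924 -0.001  0.383]
 [-0.383 -0.002  0.924]
 [ 0.    -1.    -0.002]]
top handle cab frame 190 -0.058771676647048715 -0.05182687245488196 -0.030262071858109807 -0.05425367044505751 0.05494765329620875 0.08362903878644364 world [0.65868741 0.18720918]
front top edge 328 -0.01935460510564377 -0.0024877604963864652
scene handle cab frame 177 -0.058772491221619205 -0.050156955931411146 -0.030957229097075045 -0.05636319572546966 0.056538566146446416 0.0832962545527272 world [0.66277327 0.18209199]
front top edge 319 -0.01872182225300513 -0.004745075854681938
t 0.1 tcp [0.1912 0.4614 0.2305] jawyaw 67.49 q [ 1.18  0.24  0.    1.34 -0.    1.57] F [ 0.1  0.6 -0. ] w 0.0853
turn deg -62.59 twist total 0.5462
shift total (units) [1.5828 0.3533 2.2324]
```

```bash
cat >> h.py <<'E'
def rows(p,yaw_t,n):
    o,R,yaw=state();dy=(yaw_t-yaw+90)%180-90;tw=-math.radians(dy)/n;d=(np.array(p)-o["eef_pos"])/n
    print("turn",round(dy,2),"mm/row",round(np.linalg.norm(d)*1000,1))
    for k in range(n):
        print((R.T@d/.2).round(3).tolist(),round(tw/2,3));R=R@Ro.from_rotvec([0,tw,0]).as_matrix()
E
python3 -c "
from h import *
rows([.659,.1845,.16],4.9,15)"
```

```text
t 0.1 tcp [0.1912 0.4614 0.2305] jawyaw 67.49 q [ 1.18  0.24  0.    1.34 -0.    1.57] F [ 0.1  0.6 -0. ] w 0.0853
turn -62.59 mm/row 36.5
[0.179, 0.024, -0.026] 0.036
[0.181, 0.024, -0.012] 0.036
[0.181, 0.024, 0.001] 0.036
[0.181, 0.024, 0.014] 0.036
[0.179, 0.024, 0.027] 0.036
[0.177, 0.024, 0.04] 0.036
[0.173, 0.024, 0.053] 0.036
[0.169, 0.024, 0.065] 0.036
[0.164, 0.024, 0.077] 0.036
[0.158, 0.024, 0.089] 0.036
[0.151, 0.024, 0.1] 0.036
[0.143, 0.024, 0.111] 0.036
[0.135, 0.024, 0.121] 0.036
[0.126, 0.024, 0.131] 0.036
[0.116, 0.024, 0.139] 0.036
```

Request:
move_arm:
  increments:
    - {"grip":0.65,"linear":[0.18,0.02,-0.026],"twist":0.036}
    - {"grip":0.65,"linear":[0.18,0.02,-0.012],"twist":0.036}
    - {"grip":0.65,"linear":[0.18,0.02,0.0],"twist":0.036}
    - {"grip":0.65,"linear":[0.18,0.02,0.014],"twist":0.036}
    - {"grip":0.65,"linear":[0.18,0.02,0.027],"twist":0.036}

```text
clock: 0.6
eef_pos: [0.3471, 0.3683, 0.2078]
tool_rot: [0.659, -0.262, 0.26, -0.656]
ft_force: [0.6, 0.2, -0.7]
grip_width: 0.0298
```

Request:
move_arm:
  increments:
    - {"grip":0.65,"linear":[0.177,0.02,0.04],"twist":0.036}
    - {"grip":0.65,"linear":[0.173,0.02,0.053],"twist":0.036}
    - {"grip":0.65,"linear":[0.169,0.02,0.065],"twist":0.036}
    - {"grip":0.65,"linear":[0.164,0.02,0.077],"twist":0.036}
    - {"grip":0.65,"linear":[0.158,0.02,0.089],"twist":0.036}

```text
clock: 1.1
eef_pos: [0.5072, 0.2697, 0.184]
tool_rot: [0.6, -0.38, 0.377, -0.594]
ft_force: [1.2, 0.3, 0.1]
grip_width: 0.0296
```

```bash
python3 -c "
from h import *
rows([.659,.1845,.15],4.9,10)"
```

```text
t 1.1 tcp [0.5072 0.2697 0.184 ] jawyaw 25.22 q [ 0.49  0.42  0.13  1.3  -0.    1.62] F [1.2 0.3 0.1] w 0.0296
turn -20.32 mm/row 17.7
[0.071, 0.017, 0.051] 0.018
[0.069, 0.017, 0.053] 0.018
[0.067, 0.017, 0.056] 0.018
[0.065, 0.017, 0.058] 0.018
[0.063, 0.017, 0.06] 0.018
[0.061, 0.017, 0.062] 0.018
[0.059, 0.017, 0.064] 0.018
[0.056, 0.017, 0.067] 0.018
[0.054, 0.017, 0.068] 0.018
[0.051, 0.017, 0.07] 0.018
```

Request:
move_arm:
  increments:
    - {"grip":0.65,"linear":[0.14,0.034,0.104],"twist":0.036}
    - {"grip":0.65,"linear":[0.132,0.034,0.114],"twist":0.036}
    - {"grip":0.65,"linear":[0.124,0.034,0.122],"twist":0.036}
    - {"grip":0.65,"linear":[0.115,0.034,0.131],"twist":0.036}
    - {"grip":0.65,"linear":[0.105,0.034,0.138],"twist":0.036}

```text
clock: 1.6
eef_pos: [0.6642, 0.1804, 0.1447]
tool_rot: [0.521, -0.486, 0.482, -0.511]
ft_force: [0.8, 0.5, 0.2]
grip_width: 0.0299
```

```bash
python3 -c "
from h import *
go([.659,.1845,.15],4.9)
i,d=bot.camera('top');np.save('t1.npy',d);cv2.imwrite('pics/t1.png',cv2.resize(i[120:260,170:360],None,fx=4,fy=4))
j,d=bot.camera('scene');np.save('s1.npy',d);cv2.imwrite('pics/s1.png',cv2.resize(j[140:300,340:530],None,fx=4,fy=3.7))"
```

```text
t 1.6 tcp [0.6642 0.1804 0.1447] jawyaw 3.64 q [ 0.27  0.68  0.47  1.37 -0.    1.77] F [0.8 0.5 0.2] w 0.0299
turn deg 1.26 twist total -0.011
shift total (units) [-0.0223 -0.0265 -0.0244]
```

View pics/s1.png

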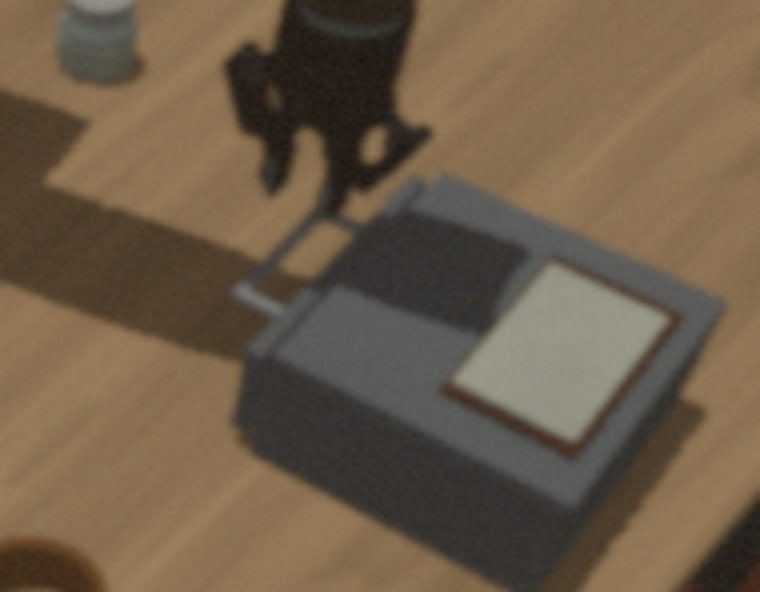

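The crop shows the fingers hanging above the handle bar (bar roughly (240,290)-(340,215) in the crop), clear of it. Next I check the camera offsets against the known finger position.

```bash
python3 - <<'E'
from h import *
o,R,yaw=state();p=o["eef_pos"]
for n,f in(("scene","s1"),("top","t1")):
    W=cloud(n,np.load(f+".npy"));L=(W-p)@R   # tool frame x,y(down),z(jaw)
    m=(abs(L[...,0])<.04)&(abs(L[...,2])<.07)&(L[...,1]<.03)&(L[...,1]>-.05)
    print(n,m.sum(),"max y",L[m][:,1].max() if m.any() else 0)
    for s in(-1,1):
        k=m&(L[...,2]*s>.0)
        if k.any():
            P=L[k];print(s,len(P),P.min(0).round(4),P.max(0).round(4),np.percentile(P,[5,95],axis=0).round(4).tolist())
E
```

```text
t 1.7 tcp [0.6654 0.1777 0.1418] jawyaw 3.49 q [ 0.26  0.68  0.47  1.37 -0.    1.77] F [ 0.6 -0.2 -0.3] w 0.0297
scene 265 max y 0.02998273211149127
-1 121 [-0.0093 -0.0495 -0.0428] [ 0.0177  0.0016 -0.0107] [[-0.006, -0.0475, -0.0332], [0.0156, -0.0053, -0.0119]]
1 144 [-0.0346 -0.05    0.0173] [0.0384 0.03   0.0698] [[-0.0232, -0.0471, 0.0189], [0.0276, 0.0295, 0.068]]
top 31 max y 0.02995257875159872
1 31 [0.0137 0.0214 0.0477] [0.0387 0.03   0.0691] [[0.0152, 0.023, 0.0482], [0.038, 0.0299, 0.0684]]
```

The scene camera reads about +3 mm in x and −4 mm in y, so the top camera is the more accurate one. That puts the handle at (0.657, 0.187).

```bash
python3 -c "
from h import *
go([.6575,.187,.13],4.85)"
```

```text
t 1.7 tcp [0.6654 0.1777 0.1418] jawyaw 3.49 q [ 0.26  0.68  0.47  1.37 -0.    1.77] F [ 0.6 -0.2 -0.3] w 0.0297
turn deg 1.36 twist total -0.0119
shift total (units) [-0.0499  0.059  -0.0343]
```

Request:
move_arm:
  increments:
    - {"grip":0.65,"linear":[-0.03,0.0,-0.02],"twist":-0.012}
    - {"grip":0.65,"linear":[-0.02,0.0,-0.014],"twist":0}
    - {"grip":0.65,"linear":[0,0.03,0],"twist":0}
    - {"grip":0.65,"linear":[0,0,0],"twist":0}
    - {"grip":0.65,"linear":[0,0,0],"twist":0}

```text
clock: 2.2
eef_pos: [0.6537, 0.1904, 0.1349]
tool_rot: [0.529, -0.479, 0.474, -0.516]
ft_force: [0.4, -0.5, -0.2]
grip_width: 0.03
```

```bash
python3 -c "
from h import *
go([.6575,.187,.058],4.85)"
```

```text
t 2.2 tcp [0.6537 0.1904 0.1349] jawyaw 5.27 q [ 0.28  0.67  0.43  1.35 -0.    1.76] F [ 0.4 -0.5 -0.2] w 0.03
turn deg -0.42 twist total 0.0037
shift total (units) [0.0157 0.384  0.0251]
```

Request:
move_arm:
  increments:
    - {"grip":0.65,"linear":[0.012,0,0.02],"twist":0.003}
    - {"grip":0.65,"linear":[0,0.0,0],"twist":0}
    - {"grip":0.65,"linear":[0,0.04,0],"twist":0}
    - {"grip":0.65,"linear":[0,0,0],"twist":0}
    - {"grip":0.65,"linear":[0,0,0],"twist":0}

```text
clock: 2.7
eef_pos: [0.6581, 0.189, 0.1277]
tool_rot: [0.527, -0.48, 0.475, -0.515]
ft_force: [-0.2, 0.2, 0.1]
grip_width: 0.0299
```

```bash
python3 -c "
from h import *
go([.6575,.187,.058],4.85)"
```

```text
t 2.7 tcp [0.6581 0.189  0.1277] jawyaw 4.98 q [ 0.28  0.68  0.43  1.33 -0.    1.77] F [-0.2  0.2  0.1] w 0.0299
turn deg -0.13 twist total 0.0011
shift total (units) [0.0075 0.3483 0.0021]
```

Request:
move_arm:
  increments:
    - {"grip":0.65,"linear":[0.004,0.07,0.0],"twist":0}
    - {"grip":0.65,"linear":[0,0.08,0],"twist":0}
    - {"grip":0.65,"linear":[0,0.08,0],"twist":0}
    - {"grip":0.65,"linear":[0,0.05,0],"twist":0}
    - {"grip":0.65,"linear":[0,0.02,0],"twist":0}

```text
clock: 3.2
eef_pos: [0.6585, 0.1875, 0.067]
tool_rot: [0.526, -0.48, 0.476, -0.516]
ft_force: [0.5, 0.3, 0.1]
grip_width: 0.0295
```

Request:
move_arm:
  increments:
    - {"grip":0.65,"linear":[0.0,0.02,0.0],"twist":0}
    - {"grip":0.9,"linear":[0,0.0,0],"twist":0}
    - {"grip":1,"linear":[0,0,0],"twist":0}
    - {"grip":1,"linear":[0,0,0],"twist":0}
    - {"grip":1,"linear":[0,0,0],"twist":0}

```text
clock: 3.7
eef_pos: [0.6585, 0.1874, 0.063]
tool_rot: [0.526, -0.48, 0.476, -0.516]
ft_force: [-0.2, 1.0, -2.6]
grip_width: 0.0079
```

```bash
python3 -c "
from h import *
go([.6575,.187,.061],4.85)"
```

```text
t 3.7 tcp [0.6585 0.1874 0.063 ] jawyaw 4.92 q [ 0.28  0.72  0.33  1.19 -0.    1.76] F [-0.2  1.  -2.6] w 0.0079
turn deg -0.07 twist total 0.0006
shift total (units) [ 0.0013  0.0098 -0.005 ]
```

Request:
move_arm:
  increments:
    - {"grip":1,"linear":[0,0,-0.03],"twist":0}
    - {"grip":1,"linear":[0,0.0,-0.06],"twist":0}
    - {"grip":1,"linear":[0,0,-0.08],"twist":0}
    - {"grip":1,"linear":[0,0,-0.08],"twist":0}
    - {"grip":1,"linear":[0,0,-0.08],"twist":0}

```text
clock: 4.2
eef_pos: [0.5956, 0.1821, 0.0629]
tool_rot: [0.523, -0.478, 0.479, -0.518]
ft_force: [2.4, 0.5, -4.4]
grip_width: 0.0075
```

```bash
python3 -c "
from h import *
go([.6585-.154*.9964,.1874-.154*.0854,.063],4.85)"
```

```text
t 4.2 tcp [0.5956 0.1821 0.0629] jawyaw 4.85 q [ 0.3   0.6   0.1   1.08 -0.    1.78] F [ 2.4  0.5 -4.4] w 0.0075
turn deg 0.0 twist total -0.0
shift total (units) [ 0.0009  0.0014 -0.4546]
```

Request:
move_arm:
  increments:
    - {"grip":1,"linear":[0,0,-0.08],"twist":0}
    - {"grip":1,"linear":[0,0.0,-0.08],"twist":0}
    - {"grip":1,"linear":[0,0,-0.08],"twist":0}
    - {"grip":1,"linear":[0,0,-0.06],"twist":0}
    - {"grip":1,"linear":[0,0,-0.04],"twist":0}

```text
clock: 4.7
eef_pos: [0.5251, 0.1762, 0.0629]
tool_rot: [0.522, -0.477, 0.48, -0.52]
ft_force: [2.0, 0.3, -5.9]
grip_width: 0.008
```

```bash
python3 -c "
from h import *
go([.6585-.154*.9964,.1874-.154*.0854,.063],4.85)"
```

```text
t 4.7 tcp [0.5251 0.1762 0.0629] jawyaw 4.86 q [ 0.33  0.47 -0.12  0.98 -0.    1.81] F [ 2.   0.3 -5.9] w 0.008
turn deg -0.01 twist total 0.0001
shift total (units) [ 0.0014 -0.0006 -0.1005]
```

Request:
move_arm:
  increments:
    - {"grip":1,"linear":[0,0,-0.04],"twist":0}
    - {"grip":1,"linear":[0,0.0,-0.03],"twist":0}
    - {"grip":1,"linear":[0,0,-0.03],"twist":0}
    - {"grip":1,"linear":[0,0,-0.03],"twist":0}
    - {"grip":1,"linear":[0,0,-0.03],"twist":0}

```text
clock: 5.2
eef_pos: [0.5057, 0.1746, 0.063]
tool_rot: [-0.514, 0.47, -0.488, 0.527]
ft_force: [19.1, 0.4, -21.4]
grip_width: 0.0081
```

```bash
python3 -c "
from h import *
go([.6585-.154*.9964,.1874-.154*.0854,.063],4.85)"
```

```text
t 5.2 tcp [0.5057 0.1746 0.063 ] jawyaw 4.73 q [ 0.34  0.42 -0.2   0.92 -0.01  1.83] F [ 19.1   0.4 -21.4] w 0.0081
turn deg 0.12 twist total -0.001
shift total (units) [ 0.0016  0.0002 -0.0032]
```

Request:
move_arm:
  increments:
    - {"grip":1,"linear":[0,0,0],"twist":0}
    - {"grip":0.65,"linear":[0,0.0,0],"twist":0}
    - {"grip":0.65,"linear":[0,0,0],"twist":0}
    - {"grip":0.65,"linear":[0,0,0],"twist":0}
    - {"grip":0.65,"linear":[0,-0.06,0],"twist":0}

```text
clock: 5.7
eef_pos: [0.5041, 0.1743, 0.0757]
tool_rot: [-0.514, 0.471, -0.487, 0.526]
ft_force: [-0.7, -1.2, 1.4]
grip_width: 0.0297
```

Request:
move_arm:
  increments:
    - {"grip":0.65,"linear":[0,-0.12,0],"twist":0}
    - {"grip":0.65,"linear":[0,-0.15,0],"twist":0}
    - {"grip":0.65,"linear":[0,-0.15,0],"twist":0}
    - {"grip":0.65,"linear":[0,-0.15,0],"twist":0}
    - {"grip":0.65,"linear":[0,-0.1,0],"twist":0}

```text
clock: 6.2
eef_pos: [0.498, 0.1745, 0.2182]
tool_rot: [-0.515, 0.471, -0.487, 0.526]
ft_force: [0.7, 0.2, 0.3]
grip_width: 0.03
```

Request:
move_arm:
  increments:
    - {"grip":0.2,"linear":[0.2,0,-0.05],"twist":0}
    - {"grip":0.2,"linear":[0.2,0,-0.05],"twist":0}
    - {"grip":0.2,"linear":[0.2,0,-0.05],"twist":0}
    - {"grip":0.2,"linear":[0.2,0,-0.05],"twist":0}
    - {"grip":0.2,"linear":[0.2,0,0],"twist":0}

```text
clock: 6.7
eef_pos: [0.4777, -0.0279, 0.2299]
tool_rot: [-0.512, 0.464, -0.487, 0.534]
ft_force: [0.7, 0.2, -0.0]
grip_width: 0.0684
```

```bash
python3 -c "
from h import *
state()
i,d=bot.camera('top');np.save('t2.npy',d);cv2.imwrite('pics/t2.png',cv2.resize(i[100:320,160:440],None,fx=2.7,fy=2.7))
j,d=bot.camera('scene');np.save('s2.npy',d);cv2.imwrite('pics/s2.png',j)"
```

```text
t 6.7 tcp [ 0.4777 -0.0279  0.2299] jawyaw 5.48 q [-0.06  0.16 -0.1   1.26  0.    1.41] F [ 0.7  0.2 -0. ] w 0.0684
```

View pics/t2.png

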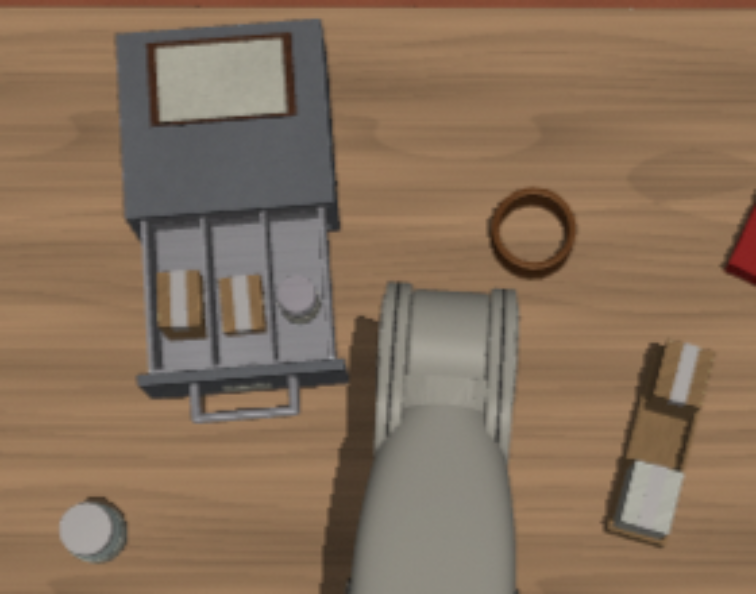

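The drawer is open. In the crop, the left lane at (180,300) holds a cardboard box showing a front side face, probably the tall one. The middle lane at (240,303) holds another box, and the right lane at (297,297) the can. I check the heights next.

```bash
python3 - <<'E'
from h import *
a=math.radians(4.85);X=np.array([math.cos(a),math.sin(a)]);Y=np.array([-X[1],X[0]])
F=np.array([.810,.1997])-.1*X
print("front",F)
for n,f,off in(("top","t2",(0,0)),("scene","s2",(.0025,-.005))):
    W=cloud(n,np.load(f+".npy"));D=W[...,:2]-F-np.array(off);u=D@X;v=D@Y;z=W[...,2]
    m=(z>.07)&(z<.09)&(abs(v)<.06)&(u<-.18)
    print(n,"handle u",np.median(u[m]),"min",u[m].min())
    m=(z>.092)&(z<.104)&(abs(v)<.1)&(u<-.1); print("front plate u",u[m].min(),u[m].max(),"v mid",v[m].mean())
    for lane in(-.061,0,.061):
        m=(abs(v-lane)<.0255)&(u<-.02)&(u>-.155)&(z>.035)
        zz=z[m];zt=np.percentile(zz,95)
        k=m&(z>zt-.007)
        r=cv2.minAreaRect((np.stack([u[k],v[k]],-1)*1000).astype(np.float32))
        print(lane,"ztop",zt.round(4),k.sum(),"rect u,v mm",np.round(r[0],1),np.round(r[1],1),round(r[2],1))
        c=np.array(r[0])/1000;print("   world",F+X*c[0]+Y*c[1])
E
```

```text
front [0.71035805 0.19124526]
top handle u -0.20416313517556575 min -0.21137918922793866
front plate u -0.20685956593183122 -0.10021677969243291 v mid 0.004312938515331722
-0.061 ztop 0.0848 89 rect u,v mm [-110.9  -59.1] [87.9 35.9] 0.3
   world [0.60487428 0.1230152 ]
0 ztop 0.0567 119 rect u,v mm [-104.    -1.1] [ 48.6 101.5] 89.1
   world [0.60679006 0.18132855]
0.061 ztop 0.0959 201 rect u,v mm [-82.5  59. ] [42.2 58.8] 87.4
   world [0.62316542 0.24302448]
scene handle u -1.4017039788057712 min -1.4309879546187563
front plate u -1.4345081072435604 -0.10179482584050396 v mid -0.0041402435921695955
-0.061 ztop 0.0854 74 rect u,v mm [-100.3  -61.1] [109.4  50.9] 0.4
   world [0.61561331 0.12187774]
0 ztop 0.0868 18 rect u,v mm [-99.4   0.2] [ 47.2 111.9] 87.9
   world [0.61133837 0.18304139]
0.061 ztop 0.0929 262 rect u,v mm [-103.1   60.9] [ 50.6 103.3] 89.6
   world [0.60248057 0.24324144]
```

```bash
python3 -c "
from h import *
rows([.623,.243,.18],4,8)"
```

```text
t 6.8 tcp [ 0.479  -0.0307  0.23  ] jawyaw 5.06 q [-0.07  0.16 -0.1   1.26  0.    1.42] F [0.2 0.3 0.4] w 0.0683
turn -1.06 mm/row 39.2
[-0.163, 0.035, 0.103] 0.001
[-0.163, 0.035, 0.103] 0.001
[-0.163, 0.035, 0.102] 0.001
[-0.163, 0.035, 0.102] 0.001
[-0.164, 0.035, 0.102] 0.001
[-0.164, 0.035, 0.101] 0.001
[-0.164, 0.035, 0.101] 0.001
[-0.164, 0.035, 0.1] 0.001
```

Request:
move_arm:
  increments:
    - {"grip":0.12,"linear":[-0.16,0.03,0.1],"twist":0.001}
    - {"grip":0.12,"linear":[-0.16,0.03,0.1],"twist":0.001}
    - {"grip":0.12,"linear":[-0.16,0.03,0.1],"twist":0.001}
    - {"grip":0.12,"linear":[-0.16,0.03,0.1],"twist":0.001}
    - {"grip":0.12,"linear":[-0.16,0.03,0.1],"twist":0.001}

```text
clock: 7.3
eef_pos: [0.5693, 0.1377, 0.2113]
tool_rot: [-0.502, 0.469, -0.498, 0.529]
ft_force: [0.7, -1.1, 0.3]
grip_width: 0.0749
```

Request:
move_arm:
  increments:
    - {"grip":0.12,"linear":[-0.16,0.03,0.1],"twist":0.001}
    - {"grip":0.12,"linear":[-0.16,0.03,0.1],"twist":0.001}
    - {"grip":0.12,"linear":[-0.12,0.03,0.08],"twist":0.001}
    - {"grip":0.12,"linear":[0,0,0],"twist":0.0}
    - {"grip":0.12,"linear":[0,0,0],"twist":0.0}

```text
clock: 7.8
eef_pos: [0.621, 0.2424, 0.1979]
tool_rot: [-0.502, 0.469, -0.497, 0.531]
ft_force: [-0.4, 0.1, -0.3]
grip_width: 0.0755
```

```bash
python3 -c "
from h import *
go([.623,.243,.05],4)"
```

```text
t 7.8 tcp [0.621  0.2424 0.1979] jawyaw 3.87 q [ 0.38  0.55  0.38  1.35 -0.02  1.88] F [-0.4  0.1 -0.3] w 0.0755
turn deg 0.13 twist total -0.0011
shift total (units) [-0.0033  0.7391 -0.0321]
```

```bash
python3 -c "
from h import *
o,R,y=state();print(R.round(4));print(np.degrees(np.arcsin(R[2,[0,2]])))"
```

```text
t 7.8 tcp [0.621  0.2424 0.1979] jawyaw 3.87 q [ 0.38  0.55  0.38  1.35 -0.02  1.88] F [-0.4  0.1 -0.3] w 0.0755
[[ 0.0675  0.0569  0.9961]
 [-0.9977  0.0027  0.0674]
 [ 0.0012 -0.9984  0.057 ]]
[0.06793463 3.26751758]
```

The tool has picked up a 3.3° tilt from pulling against the stop. That is tolerable: I descend vertically in world axes, and pressing the box onto the bench should level it.

Request:
move_arm:
  increments:
    - {"grip":0.12,"linear":[-0.003,0.15,0.006],"twist":0.0}
    - {"grip":0.12,"linear":[0,0.15,-0.008],"twist":0.0}
    - {"grip":0.12,"linear":[0,0.12,-0.007],"twist":0.0}
    - {"grip":0.12,"linear":[0,0,0],"twist":0.0}
    - {"grip":0.12,"linear":[0,0,0],"twist":0.0}

```text
clock: 8.3
eef_pos: [0.6234, 0.2412, 0.1188]
tool_rot: [-0.499, 0.468, -0.498, 0.532]
ft_force: [-0.4, 0.6, 0.2]
grip_width: 0.0753
```

```bash
python3 -c "
from h import *
go([.624,.243,.05],4)
i,d=bot.camera('scene');cv2.imwrite('pics/s3.png',cv2.resize(i[120:300,330:530],None,fx=4,fy=3.3))"
```

```text
t 8.3 tcp [0.6234 0.2412 0.1188] jawyaw 3.73 q [ 0.38  0.59  0.24  1.16 -0.02  1.88] F [-0.4  0.6  0.2] w 0.0753
turn deg 0.27 twist total -0.0024
shift total (units) [-0.0088  0.3438 -0.0183]
```

View pics/s3.png

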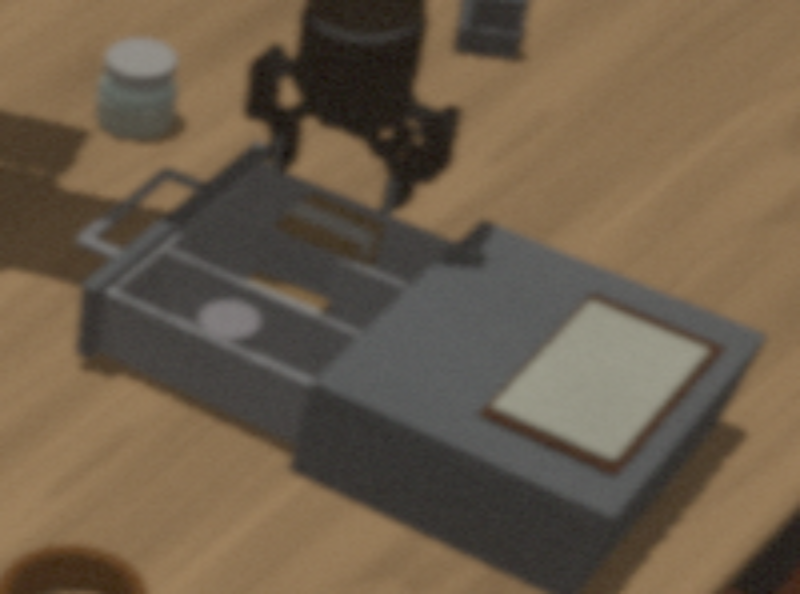

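The crop shows the tall box at (330,225) in the far lane, with the fingers straddling it lengthwise (tips at (285,160) and (395,200)).

Request:
move_arm:
  increments:
    - {"grip":0.12,"linear":[-0.009,0.08,-0.003],"twist":-0.002}
    - {"grip":0.12,"linear":[0,0.08,-0.004],"twist":0.0}
    - {"grip":0.12,"linear":[0,0.08,-0.004],"twist":0.0}
    - {"grip":0.12,"linear":[0,0.06,-0.004],"twist":0.0}
    - {"grip":0.12,"linear":[0,0.03,-0.002],"twist":0.0}

```text
clock: 8.85
eef_pos: [0.631, 0.2442, 0.0642]
tool_rot: [-0.493, 0.464, -0.501, 0.539]
ft_force: [0.1, 0.8, -0.8]
grip_width: 0.0752
```

```bash
python3 -c "
from h import *
go([.624,.243,.05],4)"
```

```text
t 8.85 tcp [0.631  0.2442 0.0642] jawyaw 3.82 q [ 0.38  0.63  0.16  1.02 -0.02  1.88] F [ 0.1  0.8 -0.8] w 0.0752
turn deg 0.18 twist total -0.0016
shift total (units) [ 0.004   0.0678 -0.0412]
```

```bash
python3 -c "
from h import *
o,R,y=state();print(R.round(4));print(np.degrees(np.arcsin(R[2,[0,2]])),o['ft_torque'],o['joint_vel'])
i,d=bot.camera('scene');cv2.imwrite('pics/s4.png',cv2.resize(i[120:300,330:530],None,fx=4,fy=3.3))"
```

```text
t 8.85 tcp [0.631  0.2442 0.0642] jawyaw 3.82 q [ 0.38  0.63  0.16  1.02 -0.02  1.88] F [ 0.1  0.8 -0.8] w 0.0752
[[ 0.067   0.0812  0.9944]
 [-0.9977  0.0116  0.0663]
 [-0.0061 -0.9966  0.0817]]
[-0.35000705  4.68873927] [-0.03770317  0.09473411 -0.01040207] [-3.18158405e-03  3.79987756e-02 -5.25830710e-02 -1.19967130e-01
  9.22181276e-04  4.96886900e-05]
```

View pics/s4.png

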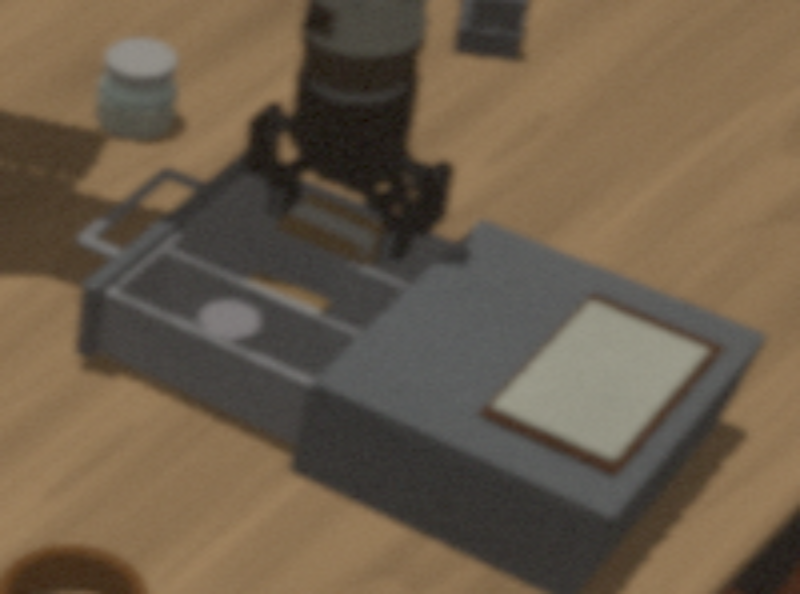

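The fingers are down around the box, but the wrist joint was still lagging when I read the state. I check how it settled.

```bash
cat >> h.py <<'E'
def settle(n=1):
    for _ in range(n): bot.camera("top")
def tilt():
    R=Ro.from_quat(bot.get_obs()["tool_rot"]).as_matrix();print("tilt: tooly",R[:,1].round(4))
E
python3 -c "
from h import *
tilt();settle(2);tilt();go([.626,.243,.05],4)"
```

```text
tilt: tooly [ 0.0803  0.0112 -0.9967]
tilt: tooly [ 0.0809  0.0115 -0.9967]
t 9.0 tcp [0.631  0.2443 0.0644] jawyaw 3.83 q [ 0.38  0.63  0.16  1.02 -0.02  1.88] F [-0.3  0.5  0.5] w 0.0752
turn deg 0.17 twist total -0.0015
shift total (units) [ 0.0054  0.0695 -0.0311]
```

Request:
move_arm:
  increments:
    - {"grip":0.12,"linear":[0,-0.08,0],"twist":0}
    - {"grip":0.12,"linear":[0,-0.08,0],"twist":0.0}
    - {"grip":0.12,"linear":[0,-0.08,0],"twist":0.0}
    - {"grip":0.12,"linear":[0,-0.08,0],"twist":0.0}
    - {"grip":0.12,"linear":[0,0,0],"twist":0.0}

```text
clock: 9.5
eef_pos: [0.6274, 0.2442, 0.1347]
tool_rot: [-0.492, 0.464, -0.501, 0.54]
ft_force: [1.0, 0.3, 0.1]
grip_width: 0.0753
```

```bash
python3 -c "
from h import *
tilt();settle(1);tilt();go([.626,.243,.05],4)"
```

```text
tilt: tooly [ 0.0857  0.0134 -0.9962]
tilt: tooly [ 0.0841  0.0128 -0.9964]
t 9.55 tcp [0.6268 0.244  0.1334] jawyaw 3.81 q [ 0.38  0.57  0.24  1.16 -0.02  1.88] F [ 0.7  0.5 -0.1] w 0.0754
turn deg 0.19 twist total -0.0016
shift total (units) [ 0.0075  0.4149 -0.0397]
```

```bash
python3 - <<'E'
from h import *
a=math.radians(4.85);X=np.array([math.cos(a),math.sin(a)]);Y=np.array([-X[1],X[0]])
F=np.array([.7104,.1912])
def box(W,off,nm):
    D=W[...,:2]-F-np.array(off);u=D@X;v=D@Y;z=W[...,2]
    m=((abs(v-.061)<.028)&(u<-.02)&(u>-.15)&(z>.083)&(z<.097)).astype(np.uint8)
    n,l,s,c=cv2.connectedComponentsWithStats(m,connectivity=4)
    for i in range(1,n):
        if s[i,4]>25:
            k=l==i;r=cv2.minAreaRect((np.stack([u[k],v[k]],-1)*1000).astype(np.float32));print(nm,s[i,4],np.round(r[0],1),np.round(r[1],1),round(r[2],1),"u",u[k].min().round(4),u[k].max().round(4),"world",F+X*r[0][0]/1000+Y*r[0][1]/1000,"z",np.median(z[k]))
box(cloud("scene",np.load("s2.npy")),(.0025,-.005),"before")
i,d=bot.camera("scene");box(cloud("scene",d),(.0025,-.005),"now scene")
i,d=bot.camera("top");box(cloud("top",d),(0,0),"now top")
E
```

```text
before 302 [-81.8  60.8] [61.5 55.3] 1.4 u -0.112 -0.0504 world [0.62376171 0.2448779 ] z 0.08957038698699507
now scene 303 [-82.3  61.4] [61.7 56.3] 1.5 u -0.1139 -0.0508 world [0.62316002 0.24540756] z 0.08874496154141887
now top 41 [-71.   43.3] [12.3 35. ] 89.3 u -0.0886 -0.0535 world [0.63595831 0.22832087] z 0.08934258831297595
```

```bash
python3 -c "
from h import *
rows([.43,-.09,.14],4,10)"
```

```text
t 9.65 tcp [0.6253 0.2433 0.1305] jawyaw 3.82 q [ 0.38  0.57  0.24  1.16 -0.02  1.88] F [-0.8 -0.4 -0.3] w 0.0754
turn 0.18 mm/row 38.6
[0.16, -0.014, -0.108] -0.0
[0.16, -0.014, -0.108] -0.0
[0.16, -0.014, -0.108] -0.0
[0.16, -0.014, -0.108] -0.0
[0.16, -0.014, -0.108] -0.0
[0.16, -0.014, -0.108] -0.0
[0.16, -0.014, -0.108] -0.0
[0.159, -0.014, -0.108] -0.0
[0.159, -0.014, -0.108] -0.0
[0.159, -0.014, -0.108] -0.0
```

Request:
move_arm:
  increments:
    - {"grip":0.12,"linear":[0,-0.15,0],"twist":0}
    - {"grip":1,"linear":[0.16,-0.02,-0.1],"twist":0.0}
    - {"grip":1,"linear":[0.16,-0.01,-0.108],"twist":0.0}
    - {"grip":1,"linear":[0.16,-0.01,-0.108],"twist":0.0}
    - {"grip":1,"linear":[0.16,-0.01,-0.108],"twist":0.0}

```text
clock: 10.15
eef_pos: [0.5437, 0.1093, 0.1567]
tool_rot: [-0.498, 0.464, -0.497, 0.538]
ft_force: [0.4, -0.4, -0.1]
grip_width: 0.0169
```

Request:
move_arm:
  increments:
    - {"grip":1,"linear":[0.16,-0.01,-0.108],"twist":0}
    - {"grip":1,"linear":[0.16,0,-0.108],"twist":0.0}
    - {"grip":1,"linear":[0.16,0,-0.108],"twist":0.0}
    - {"grip":1,"linear":[0.16,0,-0.108],"twist":0.0}
    - {"grip":1,"linear":[0.1,0,-0.06],"twist":0.0}

```text
clock: 10.65
eef_pos: [0.4474, -0.0522, 0.1455]
tool_rot: [-0.501, 0.467, -0.495, 0.535]
ft_force: [-0.3, 0.2, 0.2]
grip_width: -0.0002
```

```bash
python3 -c "
from h import *
settle();tilt();go([.43,-.09,.01],4)"
```

```text
tilt: tooly [ 0.0595  0.0061 -0.9982]
t 10.7 tcp [ 0.4458 -0.0542  0.1451] jawyaw 4.12 q [-0.13  0.16 -0.34  1.02  0.01  1.37] F [-2.2 -2.5  0.4] w -0.0001
turn deg -0.12 twist total 0.001
shift total (units) [ 0.1745  0.6685 -0.1313]
```

Request:
move_arm:
  increments:
    - {"grip":1,"linear":[0.0,0.15,-0.01],"twist":0}
    - {"grip":1,"linear":[0,0.15,-0.01],"twist":0.0}
    - {"grip":1,"linear":[0,0.15,-0.01],"twist":0.0}
    - {"grip":1,"linear":[0,0.13,-0.008],"twist":0.0}
    - {"grip":1,"linear":[0,0.06,-0.004],"twist":0.0}

```text
clock: 11.2
eef_pos: [0.4442, -0.056, 0.0121]
tool_rot: [-0.5, 0.469, -0.497, 0.532]
ft_force: [-0.2, 0.2, 0.6]
grip_width: -0.0
```

```bash
python3 -c "
from h import *
settle();tilt();go([.43,-.09,.01],4)"
```

```text
tilt: tooly [ 0.0584  0.006  -0.9983]
t 11.25 tcp [ 0.443  -0.0559  0.0108] jawyaw 3.78 q [-0.13  0.33 -0.53  0.65  0.01  1.37] F [-1.2  0.6 -1. ] w 0.0003
turn deg 0.22 twist total -0.0019
shift total (units) [ 0.1657 -0.0009 -0.0768]
```

Request:
move_arm:
  increments:
    - {"grip":1,"linear":[0.0,0.05,0],"twist":0}
    - {"grip":1,"linear":[0,0.02,0],"twist":0.0}
    - {"grip":1,"linear":[0,0.03,0.02],"twist":0.0}
    - {"grip":1,"linear":[0,0.03,0.03],"twist":0.0}
    - {"grip":1,"linear":[0,0.03,0.03],"twist":0.0}

```text
clock: 11.75
eef_pos: [0.4441, -0.0557, -0.0003]
tool_rot: [-0.507, 0.475, -0.492, 0.524]
ft_force: [-33.8, -0.2, 78.7]
grip_width: -0.0
```

```bash
python3 -c "
from h import *
tilt();state()"
```

```text
tilt: tooly [ 3.320e-02  1.000e-04 -9.994e-01]
t 11.75 tcp [ 4.441e-01 -5.570e-02 -3.000e-04] jawyaw 3.63 q [-0.13  0.37 -0.51  0.66  0.    1.38] F [-33.8  -0.2  78.7] w -0.0
```

Request:
move_arm:
  increments:
    - {"grip":1,"linear":[0.0,0.015,0.025],"twist":0}
    - {"grip":1,"linear":[0,0.015,0.025],"twist":0.0}
    - {"grip":1,"linear":[0,0.015,0.025],"twist":0.0}
    - {"grip":1,"linear":[0,0.015,0.02],"twist":0.0}
    - {"grip":1,"linear":[0,-0.1,0],"twist":0.0}

```text
clock: 12.25
eef_pos: [0.4414, -0.0553, 0.0196]
tool_rot: [0.517, -0.483, 0.486, -0.513]
ft_force: [0.8, -0.7, -0.5]
grip_width: -0.0003
```

```bash
python3 -c "
from h import *
tilt();settle();tilt();rows([.565,.17,.2],4,8)"
```

```text
tilt: tooly [-9.0e-04 -5.7e-03 -1.0e+00]
tilt: tooly [ 0.0056 -0.0065 -1.    ]
t 12.3 tcp [ 0.4444 -0.0556  0.0232] jawyaw 3.49 q [-0.12  0.35 -0.46  0.76 -0.01  1.39] F [-0.4  0.5  2.1] w -0.0001
turn 0.51 mm/row 38.9
[-0.135, -0.111, 0.084] -0.001
[-0.135, -0.111, 0.085] -0.001
[-0.135, -0.111, 0.085] -0.001
[-0.135, -0.111, 0.085] -0.001
[-0.135, -0.111, 0.085] -0.001
[-0.135, -0.111, 0.085] -0.001
[-0.135, -0.111, 0.085] -0.001
[-0.135, -0.111, 0.085] -0.001
```

The tilt is gone (about 0.4°). I go back up and over the box.

Request:
move_arm:
  increments:
    - {"grip":0.12,"linear":[0,-0.2,0],"twist":0}
    - {"grip":0.12,"linear":[0,-0.2,0],"twist":0.0}
    - {"grip":0.12,"linear":[-0.1,-0.2,0.06],"twist":0.0}
    - {"grip":0.12,"linear":[-0.17,-0.1,0.1],"twist":0.0}
    - {"grip":0.12,"linear":[-0.2,0,0.12],"twist":0.0}

```text
clock: 12.8
eef_pos: [0.493, 0.042, 0.1696]
tool_rot: [0.513, -0.484, 0.49, -0.512]
ft_force: [1.6, -0.6, -0.1]
grip_width: 0.0727
```

```bash
python3 -c "
from h import *
settle();tilt();rows([.6235,.244,.16],4,5)"
```

```text
tilt: tooly [ 8.1e-03 -6.0e-04 -1.0e+00]
t 12.85 tcp [0.4966 0.0485 0.1687] jawyaw 3.32 q [ 0.1   0.27 -0.12  1.17 -0.    1.61] F [4.6 4.  0.9] w 0.0751
turn 0.68 mm/row 46.6
[-0.188, 0.01, 0.138] -0.001
[-0.187, 0.01, 0.138] -0.001
[-0.187, 0.01, 0.139] -0.001
[-0.187, 0.01, 0.139] -0.001
[-0.186, 0.01, 0.14] -0.001
```

Request:
move_arm:
  increments:
    - {"grip":0.12,"linear":[-0.187,0,0.138],"twist":-0.001}
    - {"grip":0.12,"linear":[-0.187,0,0.138],"twist":-0.001}
    - {"grip":0.12,"linear":[-0.187,0,0.138],"twist":-0.001}
    - {"grip":0.12,"linear":[-0.187,0,0.138],"twist":-0.001}
    - {"grip":0.12,"linear":[-0.1,0,0.07],"twist":-0.001}

```text
clock: 13.35
eef_pos: [0.6088, 0.2276, 0.1679]
tool_rot: [-0.516, 0.48, -0.485, 0.518]
ft_force: [-0.7, -0.8, 0.3]
grip_width: 0.0753
```

```bash
python3 -c "
from h import *
settle();tilt();go([.6235,.244,.055],4.5)"
```

```text
tilt: tooly [ 0.0077  0.     -1.    ]
t 13.4 tcp [0.6098 0.2303 0.1672] jawyaw 4.1 q [ 0.36  0.57  0.33  1.33 -0.    1.86] F [3.2 1.8 0.7] w 0.075
turn deg 0.4 twist total -0.0035
shift total (units) [-0.0632  0.5617  0.0695]
```

Request:
move_arm:
  increments:
    - {"grip":0.12,"linear":[-0.05,0.02,0.055],"twist":-0.003}
    - {"grip":0.12,"linear":[-0.013,0.08,0.012],"twist":0}
    - {"grip":0.12,"linear":[0,0.06,0],"twist":0}
    - {"grip":0.12,"linear":[0,0.03,0],"twist":0}
    - {"grip":0.12,"linear":[0,0.0,0],"twist":0}

```text
clock: 13.9
eef_pos: [0.6214, 0.2459, 0.124]
tool_rot: [-0.52, 0.478, -0.48, 0.52]
ft_force: [-0.1, -0.3, 1.3]
grip_width: 0.0749
```

```bash
python3 -c "
from h import *
settle();tilt();go([.6235,.244,.055],4.5)"
```

```text
tilt: tooly [ 0.003 -0.002 -1.   ]
t 13.95 tcp [0.6216 0.2458 0.1246] jawyaw 4.69 q [ 0.38  0.63  0.33  1.27 -0.    1.87] F [ 0.   0.1 -0.6] w 0.0752
turn deg -0.19 twist total 0.0016
shift total (units) [0.0089 0.3478 0.0076]
```

Request:
move_arm:
  increments:
    - {"grip":0.12,"linear":[0.008,0.08,0.008],"twist":0}
    - {"grip":0.12,"linear":[0,0.1,0.0],"twist":0}
    - {"grip":0.12,"linear":[0,0.1,0],"twist":0}
    - {"grip":0.12,"linear":[0,0.07,0],"twist":0}
    - {"grip":0.12,"linear":[0,0.03,0],"twist":0}

```text
clock: 14.45
eef_pos: [0.6271, 0.2431, 0.0531]
tool_rot: [-0.516, 0.477, -0.483, 0.523]
ft_force: [-0.4, -0.6, -0.1]
grip_width: 0.0753
```

```bash
python3 -c "
from h import *
settle();tilt();go([.6235,.244,.045],4.5)"
```

```text
tilt: tooly [ 0.0122  0.0014 -0.9999]
t 14.5 tcp [0.6268 0.2429 0.0525] jawyaw 4.52 q [ 0.37  0.69  0.23  1.1  -0.    1.86] F [-0.6 -0.1 -1.3] w 0.0748
turn deg -0.02 twist total 0.0002
shift total (units) [-0.0066  0.0373 -0.0166]
```

Request:
move_arm:
  increments:
    - {"grip":0.12,"linear":[-0.005,0.03,-0.015],"twist":0}
    - {"grip":0.25,"linear":[0,0,0.0],"twist":0}
    - {"grip":0.5,"linear":[0,0,0],"twist":0}
    - {"grip":1,"linear":[0,0,0],"twist":0}
    - {"grip":1,"linear":[0,0,0],"twist":0}

```text
clock: 15.0
eef_pos: [0.6251, 0.2444, 0.0495]
tool_rot: [-0.515, 0.476, -0.483, 0.524]
ft_force: [0.3, 0.8, -2.1]
grip_width: 0.0577
```

Request:
move_arm:
  increments:
    - {"grip":1,"linear":[0,0,0],"twist":0}
    - {"grip":1,"linear":[0,-0.04,0.0],"twist":0}
    - {"grip":1,"linear":[0,-0.07,0],"twist":0}
    - {"grip":1,"linear":[0,-0.1,0],"twist":0}
    - {"grip":1,"linear":[0,-0.1,0],"twist":0}

```text
clock: 15.5
eef_pos: [0.6214, 0.2432, 0.1111]
tool_rot: [-0.517, 0.478, -0.482, 0.521]
ft_force: [-0.1, -0.0, -2.2]
grip_width: 0.0574
```

```bash
python3 -c "
from h import *
settle();tilt();state()"
```

```text
tilt: tooly [ 0.0149  0.0026 -0.9999]
t 15.55 tcp [0.6235 0.2441 0.1158] jawyaw 4.53 q [ 0.37  0.63  0.3   1.23 -0.    1.87] F [1.4 0.6 0.7] w 0.0577
```

Request:
move_arm:
  increments:
    - {"grip":1,"linear":[0,-0.12,0],"twist":0}
    - {"grip":1,"linear":[0,-0.12,0.0],"twist":0}
    - {"grip":1,"linear":[0,-0.1,0],"twist":0}
    - {"grip":1,"linear":[0.05,-0.02,-0.02],"twist":0}
    - {"grip":1,"linear":[0.1,0,-0.05],"twist":0}

```text
clock: 16.05
eef_pos: [0.6123, 0.2144, 0.1942]
tool_rot: [-0.513, 0.475, -0.483, 0.527]
ft_force: [0.7, -0.3, -2.4]
grip_width: 0.0576
```

```bash
python3 -c "
from h import *
settle();tilt();rows([.46,-.09,.15],-15.5,10)"
```

```text
tilt: tooly [ 0.0204  0.0022 -0.9998]
t 16.1 tcp [0.6108 0.21   0.1943] jawyaw 4.52 q [ 0.33  0.54  0.35  1.36 -0.    1.83] F [-2.6 -3.1 -3. ] w 0.0574
turn -20.02 mm/row 33.9
[0.144, 0.02, -0.087] 0.017
[0.147, 0.02, -0.082] 0.017
[0.149, 0.02, -0.077] 0.017
[0.152, 0.02, -0.072] 0.017
[0.154, 0.02, -0.067] 0.017
[0.157, 0.02, -0.061] 0.017
[0.159, 0.02, -0.056] 0.017
[0.161, 0.02, -0.05] 0.017
[0.162, 0.02, -0.044] 0.017
[0.164, 0.02, -0.039] 0.017
```

Request:
move_arm:
  increments:
    - {"grip":1,"linear":[0.144,0,-0.087],"twist":0.017}
    - {"grip":1,"linear":[0.147,0,-0.082],"twist":0.017}
    - {"grip":1,"linear":[0.15,0,-0.077],"twist":0.017}
    - {"grip":1,"linear":[0.152,0.02,-0.072],"twist":0.017}
    - {"grip":1,"linear":[0.154,0.02,-0.067],"twist":0.017}

```text
clock: 16.6
eef_pos: [0.5306, 0.054, 0.1807]
tool_rot: [0.471, -0.519, 0.527, -0.481]
ft_force: [-0.2, 0.1, -1.9]
grip_width: 0.0571
```

Request:
move_arm:
  increments:
    - {"grip":1,"linear":[0.157,0.03,-0.06],"twist":0.017}
    - {"grip":1,"linear":[0.16,0.04,-0.056],"twist":0.017}
    - {"grip":1,"linear":[0.16,0.04,-0.05],"twist":0.017}
    - {"grip":1,"linear":[0.13,0.04,-0.04],"twist":0.017}
    - {"grip":1,"linear":[0.08,0.03,-0.02],"twist":0.017}

```text
clock: 17.1
eef_pos: [0.4555, -0.0837, 0.1399]
tool_rot: [0.422, -0.561, 0.568, -0.43]
ft_force: [-0.7, 1.2, -2.8]
grip_width: 0.0572
```

```bash
python3 -c "
from h import *
settle();tilt();go([.46,-.09,.03],-15.5)"
```

```text
tilt: tooly [ 0.0121 -0.0031 -0.9999]
t 17.15 tcp [ 0.4536 -0.0851  0.1388] jawyaw -16.06 q [-0.19  0.22 -0.27  1.06 -0.    1.67] F [-2.1 -2.4 -2.8] w 0.0575
turn deg 0.56 twist total -0.0049
shift total (units) [0.015  0.5445 0.0306]
```

Request:
move_arm:
  increments:
    - {"grip":1,"linear":[0.0,0.12,0.02],"twist":0}
    - {"grip":1,"linear":[0,0.13,0.01],"twist":0}
    - {"grip":1,"linear":[0,0.12,0],"twist":0}
    - {"grip":1,"linear":[0,0.06,0],"twist":0}
    - {"grip":1,"linear":[0,0.03,0],"twist":0}

```text
clock: 17.65
eef_pos: [0.4575, -0.0903, 0.0441]
tool_rot: [0.42, -0.562, 0.57, -0.427]
ft_force: [0.2, 0.2, -2.0]
grip_width: 0.0576
```

```bash
python3 -c "
from h import *
settle();tilt();go([.46,-.09,.03],-15.5)"
```

```text
tilt: tooly [ 0.0127 -0.0041 -0.9999]
t 17.7 tcp [ 0.4568 -0.0901  0.0434] jawyaw -16.39 q [-0.19  0.34 -0.4   0.82 -0.    1.66] F [-0.  -0.8 -2.1] w 0.057
turn deg 0.89 twist total -0.0078
shift total (units) [-0.005   0.0674  0.0145]
```

Request:
move_arm:
  increments:
    - {"grip":1,"linear":[0.0,0.025,0],"twist":-0.006}
    - {"grip":1,"linear":[0,0.02,0],"twist":0}
    - {"grip":1,"linear":[0,0.015,0],"twist":0}
    - {"grip":1,"linear":[0,0.01,0],"twist":0}
    - {"grip":1,"linear":[0,0.005,0],"twist":0}

```text
clock: 18.2
eef_pos: [0.4586, -0.0905, 0.0294]
tool_rot: [0.424, -0.558, 0.568, -0.431]
ft_force: [-0.2, -0.3, -1.4]
grip_width: 0.0576
```

```bash
python3 -c "
from h import *
state();settle();tilt();go([.46,-.09,.03],-15.5)"
```

```text
t 18.2 tcp [ 0.4586 -0.0905  0.0294] jawyaw -15.62 q [-0.19  0.36 -0.41  0.78 -0.    1.65] F [-0.2 -0.3 -1.4] w 0.0576
tilt: tooly [ 0.0169 -0.0049 -0.9998]
t 18.25 tcp [ 0.4586 -0.0905  0.0293] jawyaw -15.62 q [-0.19  0.36 -0.41  0.78 -0.    1.65] F [ 0.5  0.7 -2.3] w 0.0574
turn deg 0.12 twist total -0.001
shift total (units) [-0.0042 -0.0034  0.0063]
```

Near contact; a gentle press, then release and rise.

Request:
move_arm:
  increments:
    - {"grip":1,"linear":[0.0,0.008,0],"twist":0}
    - {"grip":1,"linear":[0,0.008,0],"twist":0}
    - {"grip":1,"linear":[0,0.005,0],"twist":0}
    - {"grip":1,"linear":[0,0.005,0],"twist":0}
    - {"grip":1,"linear":[0,0.005,0],"twist":0}

```text
clock: 18.75
eef_pos: [0.4589, -0.0906, 0.0285]
tool_rot: [0.423, -0.558, 0.569, -0.432]
ft_force: [-3.2, 0.4, 7.0]
grip_width: 0.0574
```

```bash
python3 -c "
from h import *
state();tilt()"
```

```text
t 18.75 tcp [ 0.4589 -0.0906  0.0285] jawyaw -15.61 q [-0.19  0.36 -0.41  0.77 -0.    1.65] F [-3.2  0.4  7. ] w 0.0574
tilt: tooly [ 0.019  -0.0055 -0.9998]
```

Request:
move_arm:
  increments:
    - {"grip":0.6,"linear":[0.0,0,0],"twist":0}
    - {"grip":0.1,"linear":[0,0,0],"twist":0}
    - {"grip":0.1,"linear":[0,0,0],"twist":0}
    - {"grip":0.1,"linear":[0,-0.05,0],"twist":0}
    - {"grip":0.1,"linear":[0,-0.15,0],"twist":0}

```text
clock: 19.25
eef_pos: [0.4564, -0.09, 0.0675]
tool_rot: [0.424, -0.559, 0.568, -0.431]
ft_force: [0.2, -0.1, 0.7]
grip_width: 0.0767
```

Request:
move_arm:
  increments:
    - {"grip":0.1,"linear":[0.0,-0.22,0],"twist":0}
    - {"grip":0.1,"linear":[0,-0.22,0],"twist":0}
    - {"grip":0.1,"linear":[0,-0.2,0],"twist":0}
    - {"grip":0.1,"linear":[0,-0.1,0],"twist":-0.07}
    - {"grip":0.1,"linear":[0,0,0],"twist":-0.07}

```text
clock: 19.75
eef_pos: [0.4558, -0.0896, 0.2287]
tool_rot: [-0.5, 0.488, -0.503, 0.508]
ft_force: [0.7, -0.6, -0.6]
grip_width: 0.0767
```

Request:
move_arm:
  increments:
    - {"grip":0.1,"linear":[0.0,0,0],"twist":-0.07}
    - {"grip":0.1,"linear":[0,0,0],"twist":-0.07}
    - {"grip":0.1,"linear":[0,0,0],"twist":-0.07}
    - {"grip":0.1,"linear":[0,0,0],"twist":-0.07}
    - {"grip":0.1,"linear":[0,0,0],"twist":-0.07}

```text
clock: 20.25
eef_pos: [0.4574, -0.0899, 0.2356]
tool_rot: [-0.646, 0.271, -0.295, 0.65]
ft_force: [0.7, 0.3, 0.2]
grip_width: 0.0769
```

Request:
move_arm:
  increments:
    - {"grip":0.1,"linear":[0.0,0,0],"twist":-0.07}
    - {"grip":0.1,"linear":[0,0,0],"twist":-0.07}
    - {"grip":0.1,"linear":[0,0,0],"twist":-0.07}
    - {"grip":0.1,"linear":[0,0,0],"twist":-0.07}
    - {"grip":0.1,"linear":[-0.2,0,0],"twist":0}

```text
clock: 20.75
eef_pos: [0.4217, -0.0811, 0.2376]
tool_rot: [0.704, -0.069, 0.098, -0.7]
ft_force: [-0.4, -0.1, 0.2]
grip_width: 0.0772
```

```bash
cat >> h.py <<'E'
def boxat(c,r=.07,zlo=.06,zhi=.078):
    for n,off in(("top",(0,0)),("scene",(.0025,-.005))):
        i,d=bot.camera(n);W=cloud(n,d);W[...,:2]-=np.array(off)
        m=((np.hypot(W[...,0]-c[0],W[...,1]-c[1])<r)&(W[...,2]>zlo)&(W[...,2]<zhi)).astype(np.uint8)
        k,l,s,_=cv2.connectedComponentsWithStats(m,connectivity=4)
        for q in range(1,k):
            if s[q,4]>60:
                P=W[l==q];t=cv2.minAreaRect((P[:,:2]*1000).astype(np.float32));print(n,s[q,4],np.round(t[0],1),np.round(t[1],1),round(t[2],1),"z",np.median(P[:,2]).round(4))
        cv2.imwrite(f"pics/last_{n}.png",i)
E
python3 -c "
from h import *
settle();tilt();state();boxat((.459,-.09))"
```

```text
tilt: tooly [ 0.0287 -0.0075 -0.9996]
t 20.8 tcp [ 0.4113 -0.0788  0.2359] jawyaw 76.31 q [-0.19  0.05 -0.21  1.28 -0.    0.05] F [-7.6  1.9 -1.2] w 0.0768
scene 365 [457.8 -89.9] [47.3 63.4] 75.3 z 0.0689
```

```bash
python3 -c "
from h import *
settle(1);tilt();go([.4585,-.0902,.1],74.7)"
```

```text
tilt: tooly [ 0.039  -0.0096 -0.9992]
t 20.95 tcp [ 0.4182 -0.0803  0.2381] jawyaw 76.26 q [-0.19  0.06 -0.2   1.28 -0.    0.05] F [0.4 0.3 0.8] w 0.0768
turn deg -1.56 twist total 0.0136
shift total (units) [0.1796 0.6984 0.0048]
```

Request:
move_arm:
  increments:
    - {"grip":0.1,"linear":[0.1,0.1,0],"twist":0.013}
    - {"grip":0.1,"linear":[0.06,0.15,0.0],"twist":0}
    - {"grip":0.1,"linear":[0.02,0.15,0],"twist":0}
    - {"grip":0.1,"linear":[0,0.12,0],"twist":0}
    - {"grip":0.1,"linear":[0,0.04,0],"twist":0}

```text
clock: 21.45
eef_pos: [0.4688, -0.0928, 0.1314]
tool_rot: [0.702, -0.073, 0.115, -0.698]
ft_force: [0.0, 0.6, 0.4]
grip_width: 0.0771
```

```bash
python3 -c "
from h import *
settle(1);tilt();go([.4585,-.0902,.039],74.7)"
```

```text
tilt: tooly [ 0.0577 -0.0134 -0.9982]
t 21.5 tcp [ 0.4687 -0.0927  0.1311] jawyaw 74.68 q [-0.19  0.22 -0.29  0.99 -0.    0.07] F [-0.1 -0.5 -0.6] w 0.0767
turn deg 0.02 twist total -0.0002
shift total (units) [-0.0795  0.4566 -0.0023]
```

Request:
move_arm:
  increments:
    - {"grip":0.1,"linear":[-0.03,0.04,0],"twist":0}
    - {"grip":0.1,"linear":[-0.03,0.08,0.0],"twist":0}
    - {"grip":0.1,"linear":[-0.015,0.08,0],"twist":0}
    - {"grip":0.1,"linear":[0,0.08,0],"twist":0}
    - {"grip":0.1,"linear":[0,0.06,0],"twist":0}

```text
clock: 22.0
eef_pos: [0.4638, -0.0906, 0.067]
tool_rot: [0.703, -0.068, 0.12, -0.698]
ft_force: [0.7, 0.7, -0.6]
grip_width: 0.0769
```

```bash
python3 -c "
from h import *
settle(1);tilt();go([.4585,-.0902,.039],74.7)"
```

```text
tilt: tooly [ 0.0698 -0.0157 -0.9974]
t 22.05 tcp [ 0.4628 -0.0905  0.0654] jawyaw 74.67 q [-0.19  0.28 -0.41  0.8  -0.    0.08] F [-0.3 -0.7 -0.1] w 0.0769
turn deg 0.03 twist total -0.0003
shift total (units) [-0.0306  0.1303 -0.0048]
```

Request:
move_arm:
  increments:
    - {"grip":0.1,"linear":[-0.022,0.04,-0.003],"twist":0}
    - {"grip":0.1,"linear":[0,0.04,0.0],"twist":0}
    - {"grip":0.1,"linear":[0,0.03,0],"twist":0}
    - {"grip":0.1,"linear":[0,0.015,0],"twist":0}
    - {"grip":0.1,"linear":[0,0.005,0],"twist":0}

```text
clock: 22.55
eef_pos: [0.462, -0.0906, 0.0402]
tool_rot: [0.703, -0.067, 0.121, -0.698]
ft_force: [0.9, -1.0, 1.0]
grip_width: 0.0768
```

```bash
python3 -c "
from h import *
settle(1);tilt();go([.4598,-.0902,.039],74.7)"
```

```text
tilt: tooly [ 0.0749 -0.0167 -0.997 ]
t 22.6 tcp [ 0.462  -0.0906  0.0402] jawyaw 74.67 q [-0.19  0.31 -0.45  0.73 -0.    0.08] F [-1.  -0.5 -0.1] w 0.0768
turn deg 0.03 twist total -0.0003
shift total (units) [-0.0114  0.0049 -0.001 ]
```

Request:
move_arm:
  increments:
    - {"grip":0.4,"linear":[0,0,0],"twist":0}
    - {"grip":1,"linear":[0,0,0.0],"twist":0}
    - {"grip":1,"linear":[0,0,0],"twist":0}
    - {"grip":1,"linear":[0,0,0],"twist":0}
    - {"grip":1,"linear":[0.002,-0.03,0],"twist":0}

```text
clock: 23.1
eef_pos: [0.4616, -0.0908, 0.0464]
tool_rot: [0.703, -0.068, 0.121, -0.698]
ft_force: [-0.5, -0.2, -2.0]
grip_width: 0.0431
```

Request:
move_arm:
  increments:
    - {"grip":1,"linear":[0.005,-0.08,0],"twist":0}
    - {"grip":1,"linear":[0.008,-0.12,0.0],"twist":0}
    - {"grip":1,"linear":[0.008,-0.12,0],"twist":0}
    - {"grip":1,"linear":[0.008,-0.12,0],"twist":0}
    - {"grip":1,"linear":[0.006,-0.08,0],"twist":0}

```text
clock: 23.6
eef_pos: [0.4565, -0.0897, 0.1519]
tool_rot: [0.702, -0.071, 0.117, -0.698]
ft_force: [0.5, 0.3, -2.1]
grip_width: 0.0432
```

```bash
python3 -c "
from h import *
settle(1);tilt();rows([.4879,-.2527,.16],74.6,8)"
```

```text
tilt: tooly [ 0.0681 -0.015  -0.9976]
t 23.65 tcp [ 0.4581 -0.09    0.1543] jawyaw 74.67 q [-0.19  0.17 -0.29  1.04 -0.    0.07] F [ 1.  -0.7 -0.3] w 0.0429
turn -0.07 mm/row 20.7
[0.045, -0.001, -0.093] 0.0
[0.045, -0.001, -0.093] 0.0
[0.045, -0.001, -0.093] 0.0
[0.045, -0.001, -0.093] 0.0
[0.045, -0.001, -0.093] 0.0
[0.045, -0.001, -0.093] 0.0
[0.045, -0.001, -0.093] 0.0
[0.045, -0.001, -0.093] 0.0
```

Request:
move_arm:
  increments:
    - {"grip":1,"linear":[0.03,0,-0.06],"twist":0}
    - {"grip":1,"linear":[0.045,-0.002,-0.093],"twist":0}
    - {"grip":1,"linear":[0.045,-0.002,-0.093],"twist":0}
    - {"grip":1,"linear":[0.045,-0.002,-0.093],"twist":0}
    - {"grip":1,"linear":[0.045,-0.002,-0.093],"twist":0}

```text
clock: 24.15
eef_pos: [0.4741, -0.1875, 0.1555]
tool_rot: [0.702, -0.069, 0.115, -0.699]
ft_force: [-0.6, -0.5, -2.8]
grip_width: 0.0433
```

Request:
move_arm:
  increments:
    - {"grip":1,"linear":[0.045,-0.002,-0.093],"twist":0}
    - {"grip":1,"linear":[0.045,-0.002,-0.093],"twist":0}
    - {"grip":1,"linear":[0.03,-0.002,-0.06],"twist":0}
    - {"grip":1,"linear":[0.015,0,-0.03],"twist":0}
    - {"grip":1,"linear":[0.005,0,-0.01],"twist":0}

```text
clock: 24.65
eef_pos: [0.4831, -0.2571, 0.1516]
tool_rot: [0.702, -0.075, 0.114, -0.699]
ft_force: [-0.2, 0.8, -1.9]
grip_width: 0.0432
```

```bash
python3 -c "
from h import *
settle(1);tilt();go([.4879,-.2527,.135],74.6)"
```

```text
tilt: tooly [ 0.0543 -0.0109 -0.9985]
t 24.7 tcp [ 0.483  -0.2571  0.1516] jawyaw 74.67 q [-0.5   0.34 -0.07  1.1   0.02 -0.23] F [-0.  -0.8 -2.8] w 0.043
turn deg -0.07 twist total 0.0006
shift total (units) [0.0131 0.0838 0.0272]
```

Request:
move_arm:
  increments:
    - {"grip":1,"linear":[0.013,0.02,0.022],"twist":0}
    - {"grip":1,"linear":[0,0.02,0.003],"twist":0}
    - {"grip":1,"linear":[0,0.015,0],"twist":0}
    - {"grip":1,"linear":[0,0.01,0],"twist":0}
    - {"grip":1,"linear":[0,0,0],"twist":0}

```text
clock: 25.2
eef_pos: [0.4875, -0.2495, 0.1371]
tool_rot: [0.701, -0.074, 0.112, -0.7]
ft_force: [-0.2, 1.4, -3.0]
grip_width: 0.0431
```

```bash
python3 -c "
from h import *
settle(1);tilt();go([.4879,-.2527,.135],74.6)
i,d=bot.camera('scene');np.save('s5.npy',d);cv2.imwrite('pics/s5.png',cv2.resize(i[180:340,160:320],None,fx=4.5,fy=3.7))
i,d=bot.camera('top');np.save('t5.npy',d);cv2.imwrite('pics/t5.png',i)"
```

```text
tilt: tooly [ 0.0531 -0.0089 -0.9985]
t 25.25 tcp [ 0.4876 -0.2495  0.1373] jawyaw 74.91 q [-0.48  0.35 -0.09  1.07  0.02 -0.22] F [-0.2 -0.3 -2.4] w 0.0426
turn deg -0.31 twist total 0.0027
shift total (units) [ 0.0052  0.0118 -0.015 ]
```

View pics/s5.png

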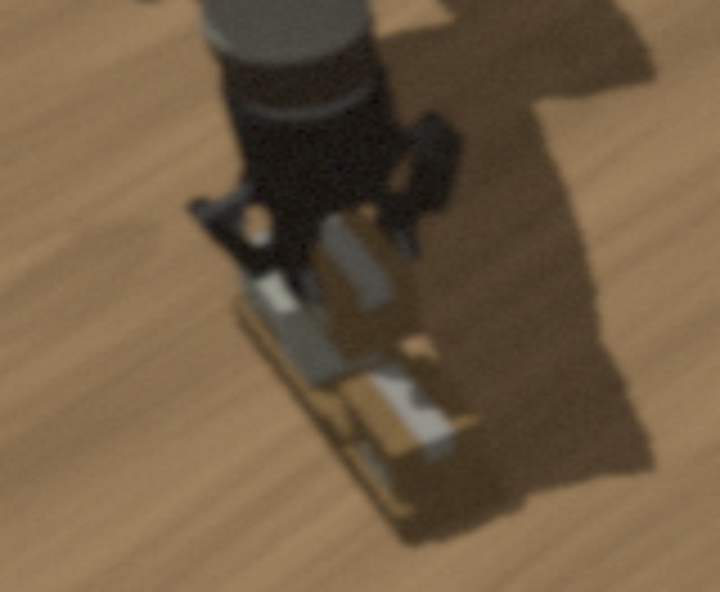

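The crop shows the held box around (360,280), above the gap. The white box shows at (290,310), left and in front, and the brown one at (405,410). I measure the held box in the carton frame.

```bash
python3 - <<'E'
from h import *
a=math.radians(-15.4);X=np.array([math.cos(a),math.sin(a)]);Y=np.array([-X[1],X[0]]);G=np.array([.4844,-.2524])
for n,f,off in(("scene","s5",(.0025,-.005)),("top","t5",(0,0))):
    W=cloud(n,np.load(f+".npy"));D=W[...,:2]-np.array(off)-G;u=D@X*1000;v=D@Y*1000;z=W[...,2]
    img=cv2.imread("pics/t5.png") if n=="top" else None
    for lo in(.105,.12,.135,.15):
        m=(abs(u)<50)&(abs(v)<28)&(z>lo)&(z<lo+.015)
        if m.sum()>5:print(n,lo,m.sum(),"u",np.percentile(u[m],[1,50,99]).round(1),"v",np.percentile(v[m],[1,5,50,99]).round(1))
    for nm,u0,u1 in(("A",-105,-30),("B",30,105)):
        m=(u>u0)&(u<u1)&(abs(v)<32)&(z>.081)&(z<.097)
        if m.sum()>20:
            r=cv2.minAreaRect(np.stack([u[m],v[m]],-1).astype(np.float32));print(n,nm,m.sum(),np.round(r[0],1),np.round(r[1],1),round(r[2],1),"u",u[m].min().round(1),u[m].max().round(1),"z",np.median(z[m]).round(3))
E
```

```text
scene 0.105 91 u [-18.9  23.6  26.5] v [-15.4 -15.2   0.1  27.8]
scene 0.12 80 u [ 2.2 24.4 27.8] v [-15.7 -15.3   2.5  26.5]
scene 0.135 95 u [ 4.7 24.5 27.8] v [-26.1 -21.4  -0.3  27.1]
scene 0.15 208 u [-25.   14.9  27.8] v [-27.6 -24.6   1.7  26.9]
scene A 73 [-66.1 -16.6] [17.3 69. ] 81.8 u -99.6 -32.2 z 0.089
scene B 562 [63.  -0.3] [64.4 50.7] 0.2 u 30.8 95.3 z 0.093
top B 47 [72.1 18.7] [10.9 43.3] 89.4 u 50.5 93.8 z 0.092
```

```bash
python3 - <<'E'
from h import *
a=math.radians(-15.4);X=np.array([math.cos(a),math.sin(a)]);Y=np.array([-X[1],X[0]]);G=np.array([.4844,-.2524])
W=cloud("scene",np.load("s5.npy"));D=W[...,:2]-np.array((.0025,-.005))-G;u=D@X*1000;v=D@Y*1000;z=W[...,2]
for lo in(.045,.055,.065,.075):
    m=(u>85)&(u<102)&(abs(v)<20)&(z>lo)&(z<lo+.01);k=(v<-17)&(v>-35)&(u>40)&(u<88)&(z>lo)&(z<lo+.01)
    print(lo,"B +x face",m.sum(),np.median(u[m]),"B -y face",k.sum(),np.median(v[k]),"A -y", np.median(v[(v<-17)&(v>-35)&(u<-40)&(u>-90)&(z>lo)&(z<lo+.01)]))
for lo in(.105,.115,.125,.135):
    m=(u>15)&(u<35)&(abs(v)<17)&(z>lo)&(z<lo+.01);k=(v<-10)&(v>-30)&(abs(u)<20)&(z>lo)&(z<lo+.01)
    print(lo,"box +x",m.sum(),np.median(u[m]),"box -y",k.sum(),np.median(v[k]) if k.any() else None)
E
```

```text
0.045 B +x face 41 93.03376950135129 B -y face 14 -25.226484269641517 A -y -24.619849920858453
0.055 B +x face 43 92.91122724446554 B -y face 20 -25.06386556107242 A -y -24.510295642732753
0.065 B +x face 43 92.69899075746522 B -y face 18 -24.715686902079707 A -y -24.195981309715453
0.075 B +x face 38 93.06898636737245 B -y face 14 -24.732392144345177 A -y -24.525781337462973
0.105 box +x 38 24.200067201507014 box -y 10 -14.62665435958283
0.115 box +x 40 24.479225466191263 box -y 11 -14.69211745221003
0.125 box +x 31 24.799663892929154 box -y 5 -15.390250175151609
0.135 box +x 41 24.49515922001654 box -y 9 -15.236758029905081
```

Request:
move_arm:
  increments:
    - {"grip":1,"linear":[0.012,0,-0.018],"twist":0.002}
    - {"grip":1,"linear":[0.003,0,-0.006],"twist":0}
    - {"grip":1,"linear":[0,0.01,0],"twist":0}
    - {"grip":1,"linear":[0,0,0],"twist":0}
    - {"grip":1,"linear":[0,0,0],"twist":0}

```text
clock: 25.85
eef_pos: [0.4901, -0.2566, 0.1364]
tool_rot: [0.701, -0.075, 0.115, -0.699]
ft_force: [0.6, -0.2, -2.5]
grip_width: 0.0431
```

```bash
cat > m.py <<'E'
from h import *
a=math.radians(-15.4);X=np.array([math.cos(a),math.sin(a)]);Y=np.array([-X[1],X[0]]);G=np.array([.4844,-.2524])
settle();tilt();o,R,y=state();p=o["eef_pos"][:2]-G;print("tcp u,v",p@X*1000,p@Y*1000)
i,d=bot.camera("scene");cv2.imwrite("pics/m.png",cv2.resize(i[180:340,160:320],None,fx=4.5,fy=3.7))
W=cloud("scene",d);D=W[...,:2]-np.array((.0025,-.005))-G;u=D@X*1000;v=D@Y*1000;z=W[...,2]
b=o["eef_pos"][2]-.0402
print("bottom est",b)
for lo in(max(b+.005,.095),b+.025,b+.035):
    m=(u>15)&(u<35)&(abs(v)<15)&(z>lo)&(z<lo+.012);k=(v<-10)&(v>-30)&(abs(u)<20)&(z>lo)&(z<lo+.012)
    print(round(lo,3),"box centre u",m.sum(),np.median(u[m])+1-29,"v",k.sum(),np.median(v[k])+22 if k.any() else None)
E
python3 m.py
```

```text
tilt: tooly [ 0.055  -0.0103 -0.9984]
t 25.9 tcp [ 0.49   -0.2565  0.1363] jawyaw 74.59 q [-0.49  0.36 -0.08  1.07  0.02 -0.22] F [ 0.3  1.1 -2. ] w 0.0432
tcp u,v 6.516979087203157 -2.4946317884870464
bottom est 0.0961399540015568
0.101 box centre u 39 0.5690063390092632 v 16 0.9242901066944995
0.121 box centre u 44 1.2311608219393229 v 7 0.708236772065824
0.131 box centre u 45 1.3175282249314009 v 6 -0.6864883263161161
```

Request:
move_arm:
  increments:
    - {"grip":1,"linear":[-0.005,0.03,0],"twist":0}
    - {"grip":1,"linear":[-0.003,0.04,0],"twist":0}
    - {"grip":1,"linear":[-0.002,0.04,0],"twist":0}
    - {"grip":1,"linear":[-0.002,0.03,0],"twist":0}
    - {"grip":1,"linear":[-0.001,0.01,0],"twist":0}

```text
clock: 26.45
eef_pos: [0.4887, -0.2557, 0.1033]
tool_rot: [0.701, -0.075, 0.114, -0.7]
ft_force: [0.5, 0.7, -3.0]
grip_width: 0.0429
```

```bash
python3 m.py
```

```text
tilt: tooly [ 0.054  -0.0096 -0.9985]
t 26.5 tcp [ 0.4886 -0.2557  0.1031] jawyaw 74.61 q [-0.49  0.39 -0.14  0.99  0.02 -0.22] F [-0.5  1.3 -2.6] w 0.0431
tcp u,v 4.890737730990842 -2.02563957903961
bottom est 0.06293230903096485
0.095 box centre u 30 -0.8710715460353242 v 5 1.1884148401114452
0.088 box centre u 51 -0.2913406604216 v 8 1.4105892516556224
0.098 box centre u 33 -0.40872753760125136 v 8 0.32553398306388814
```

Request:
move_arm:
  increments:
    - {"grip":1,"linear":[-0.001,0.05,0],"twist":0}
    - {"grip":1,"linear":[-0.002,0.06,-0.001],"twist":0}
    - {"grip":1,"linear":[-0.002,0.06,-0.001],"twist":0}
    - {"grip":1,"linear":[-0.002,0.05,0],"twist":0}
    - {"grip":1,"linear":[-0.001,0.02,0],"twist":0}

```text
clock: 27.05
eef_pos: [0.4907, -0.2567, 0.0524]
tool_rot: [0.702, -0.074, 0.115, -0.699]
ft_force: [-0.3, -0.3, -2.7]
grip_width: 0.0431
```

```bash
python3 -c "
from h import *
settle();tilt();go([.4886,-.2557,.044],74.6)"
```

```text
tilt: tooly [ 0.0555 -0.0105 -0.9984]
t 27.1 tcp [ 0.4903 -0.2565  0.052 ] jawyaw 74.61 q [-0.49  0.45 -0.2   0.87  0.02 -0.22] F [ 0.6  0.9 -2.9] w 0.0432
turn deg -0.01 twist total 0.0001
shift total (units) [-0.0117  0.0393  0.0014]
```

Request:
move_arm:
  increments:
    - {"grip":1,"linear":[-0.008,0.012,0],"twist":0}
    - {"grip":1,"linear":[-0.001,0.012,0],"twist":0}
    - {"grip":1,"linear":[0,0.01,0],"twist":0}
    - {"grip":1,"linear":[0,0.006,0],"twist":0}
    - {"grip":1,"linear":[0,0.004,0],"twist":0}

```text
clock: 27.6
eef_pos: [0.4897, -0.2565, 0.0455]
tool_rot: [0.702, -0.074, 0.116, -0.699]
ft_force: [-0.1, -0.3, -1.1]
grip_width: 0.0431
```

```bash
python3 -c "
from h import *
state();settle();tilt();go([.4886,-.2557,.044],74.6)"
```

```text
t 27.6 tcp [ 0.4897 -0.2565  0.0455] jawyaw 74.61 q [-0.49  0.45 -0.21  0.85  0.02 -0.22] F [-0.1 -0.3 -1.1] w 0.0431
tilt: tooly [ 0.0579 -0.0118 -0.9983]
t 27.65 tcp [ 0.4897 -0.2565  0.0454] jawyaw 74.61 q [-0.49  0.45 -0.21  0.85  0.02 -0.22] F [-1.8  1.3  2.5] w 0.0432
turn deg -0.01 twist total 0.0001
shift total (units) [-0.007   0.0064  0.0024]
```

Request:
move_arm:
  increments:
    - {"grip":1,"linear":[0,0.005,0],"twist":0}
    - {"grip":1,"linear":[0,0.005,0],"twist":0}
    - {"grip":1,"linear":[0,0.005,0],"twist":0}
    - {"grip":1,"linear":[0,0.004,0],"twist":0}
    - {"grip":1,"linear":[0,0.004,0],"twist":0}

```text
clock: 28.15
eef_pos: [0.4897, -0.2565, 0.0453]
tool_rot: [0.702, -0.073, 0.116, -0.699]
ft_force: [-3.0, 0.9, 6.0]
grip_width: 0.0432
```

```bash
python3 m.py
```

```text
tilt: tooly [ 0.0597 -0.0128 -0.9981]
t 28.2 tcp [ 0.4897 -0.2565  0.0453] jawyaw 74.61 q [-0.49  0.45 -0.21  0.85  0.02 -0.22] F [-4.   0.7  6.5] w 0.0428
tcp u,v 6.192525881444159 -2.5274007616227836
bottom est 0.0050969188265437
0.095 box centre u 0 nan v 17 -3.8765954605433777
0.03 box centre u 0 nan v 17 -5.352334312074053
0.04 box centre u 0 nan v 5 1.0215103859623191
  return _methods._mean(a, axis=axis, dtype=dtype,
  ret = ret.dtype.type(ret / rcount)
```

View pics/m.png

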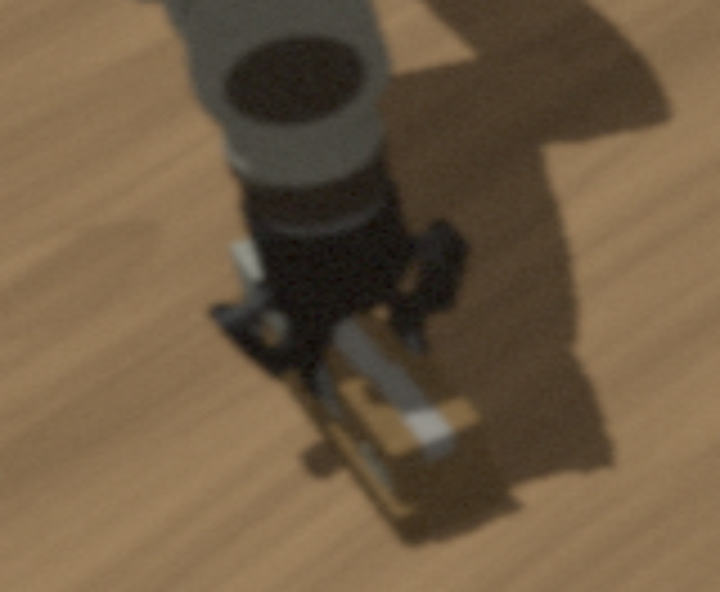

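The box is seated between the boxes: the crop shows it just behind the brown box, the floor force is 6 N, and the height matches. I release and rise.

Request:
move_arm:
  increments:
    - {"grip":0.45,"linear":[0,0,0],"twist":0}
    - {"grip":0.35,"linear":[0,0,0],"twist":0}
    - {"grip":0.2,"linear":[0,0,0],"twist":0}
    - {"grip":0.2,"linear":[0.001,-0.03,0],"twist":0}
    - {"grip":0.2,"linear":[0.005,-0.08,0],"twist":0}

```text
clock: 28.75
eef_pos: [0.4897, -0.2565, 0.0662]
tool_rot: [0.702, -0.073, 0.116, -0.699]
ft_force: [0.1, 0.0, 0.6]
grip_width: 0.068
```

Request:
move_arm:
  increments:
    - {"grip":0.2,"linear":[0.008,-0.15,0],"twist":0}
    - {"grip":0.2,"linear":[0.01,-0.2,0],"twist":0}
    - {"grip":0.2,"linear":[0.01,-0.2,0],"twist":0}
    - {"grip":0.2,"linear":[0,-0.1,0.15],"twist":0}
    - {"grip":0.2,"linear":[-0.05,0,0.2],"twist":0}

```text
clock: 29.25
eef_pos: [0.498, -0.1894, 0.2039]
tool_rot: [0.702, -0.074, 0.12, -0.698]
ft_force: [0.0, -0.5, -0.6]
grip_width: 0.0684
```

Request:
move_arm:
  increments:
    - {"grip":0.2,"linear":[-0.1,0,0.2],"twist":0}
    - {"grip":0.2,"linear":[-0.1,0,0.2],"twist":0}
    - {"grip":0.2,"linear":[-0.1,0,0.2],"twist":0}
    - {"grip":0.2,"linear":[-0.05,0,0.1],"twist":0}
    - {"grip":0.2,"linear":[0,0,0],"twist":0}

```text
clock: 29.75
eef_pos: [0.4701, -0.0275, 0.2041]
tool_rot: [0.702, -0.07, 0.123, -0.698]
ft_force: [0.1, -0.0, 0.2]
grip_width: 0.0686
```

```bash
python3 - <<'E'
from h import *
state()
i,d=bot.camera("top");a=math.radians(-15.4);X=np.array([math.cos(a),math.sin(a)]);Y=np.array([-X[1],X[0]]);G=np.array([.4844,-.2524])
j,e=bot.camera("scene")
for n,D0,off in(("top",d,(0,0)),("scene",e,(.0025,-.005))):
    W=cloud(n,D0);D=W[...,:2]-np.array(off)-G;u=D@X*1000;v=D@Y*1000;z=W[...,2]
    for nm,u0,u1,z0,z1 in(("A",-105,-20,.081,.097),("box",-33,33,.065,.08),("B",25,105,.081,.099)):
        m=(u>u0)&(u<u1)&(abs(v)<34)&(z>z0)&(z<z1)
        r=cv2.minAreaRect(np.stack([u[m],v[m]],-1).astype(np.float32));print(n,nm,m.sum(),np.round(r[0],1),np.round(r[1],1),round(r[2],1),"z",np.percentile(z[m],[5,50,95]).round(4))
a=math.radians(4.85);X=np.array([math.cos(a),math.sin(a)]);Y=np.array([-X[1],X[0]]);D=cloud("top",d)[...,:2]-np.array([.7104,.1912]);z=cloud("top",d)[...,2];u=D@X;v=D@Y
m=(z>.07)&(z<.09)&(abs(v)<.045)&(u<-.185)&(u>-.25);print("handle front u",np.percentile(u[m],[2,50,98]))
cv2.imwrite("pics/end.png",np.vstack([cv2.resize(i[100:310,180:440],(700,300)),cv2.resize(j[130:350,150:540],(700,300))]))
E
```

```text
t 29.75 tcp [ 0.4701 -0.0275  0.2041] jawyaw 74.35 q [-0.05  0.14 -0.2   1.16 -0.01  0.22] F [ 0.1 -0.   0.2] w 0.0686
top A 429 [-66.5   0.2] [50.4 64.6] 89.3 z [0.0835 0.0894 0.0951]
top box 327 [2.  0.2] [44.8 63.2] 88.3 z [0.067  0.073  0.0786]
top B 389 [64.2 -0.4] [50.4 63.1] 88.7 z [0.0855 0.0926 0.0977]
scene A 500 [-65.5   0.1] [51.2 68. ] 89.2 z [0.084  0.0894 0.0926]
scene box 333 [-6.   0.4] [53.9 45. ] 0.5 z [0.0696 0.0733 0.0766]
scene B 580 [63.  -0.4] [50.5 65.3] 89.9 z [0.0842 0.0932 0.0968]
handle front u [-0.21080316 -0.20622156 -0.20085757]
```

View pics/end.png

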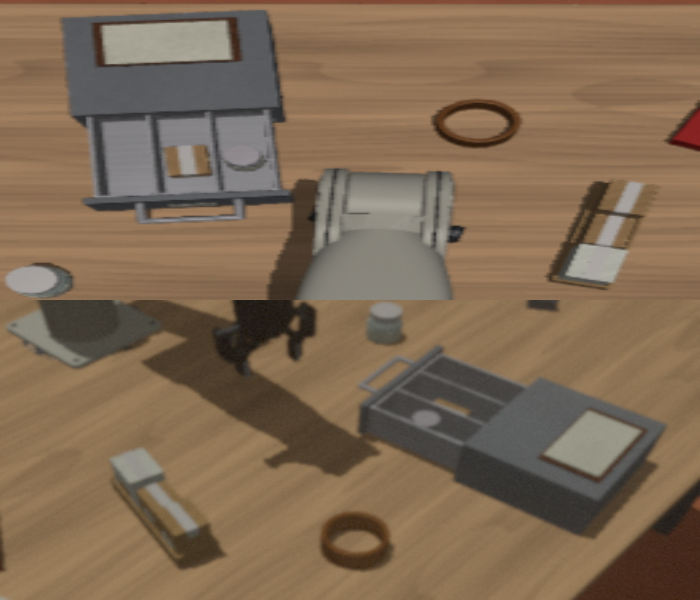

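```bash
python3 -c "
from h import *
print(bot.job_done())"
```

```text
the job is handed in; nothing more can be done
None
```

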